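Pack the carved fish under the carton's cover and close the flaps

ROBOT

A 6-joint arm with a two-finger parallel gripper is mounted at the origin on the work surface. World frame = base frame: x ahead of the robot, y to its left, z up, the work surface at z = 0. Lengths are in mm, angles in rad, forces in N, time in s.
With the tool pointing down it reaches from about 325 to 875 mm from the base axis. Payload 4.4 kg.
Tool frame: the origin (TCP) lies between the finger pads; the fingertips stand 17 mm ahead of it and the grasp point (between the pads) lies 2 mm behind it; z points along the fingers, y is the line along which they close (so a half turn about z gives the same grasp; the last joint's range is limited). The gripper opens to 85 mm and grips with 20 to 120 N. Pads are 22 mm wide; open, the fingers measure 114 mm over their backs; the gripper's body (76 mm by 85 mm) begins 54 mm behind the grasp point. The pads swing forward as they close: fully open they stand 13 mm farther back than shut.
Start: joints at [1.089, 0.207, 1.542, -0, 1.393, -0.15], TCP at [187.313, 543.637, 216.882] pointing down, gripper open.
Joint ranges: [-2.73, 2.73], [-0.86, 2.22], [0.23, 2.46], [-1.11, 4.25], [0.08, 2.63], [-2.82, 2.82]. Speed limits (rad/s): [2.79, 2.79, 3.14, 3.14, 3.14, 3.14].

INTERFACE

Orientations are given as a unit quaternion [x, y, z, w].
In Python, from cell import r gives the robot as it stands.
- The arm moves only by the tool move_arm, never from a script. Its argument "motion" is a list that holds one entry, the list of rows, each a list of 5 numbers: the shift along the tool's x, y, z in m, then the turn about the tool's z in degrees, then the opening, from 0 (shut) to 1 (fully open). In form: [[[dx, dy, dz, spin, fingers], ...]]. A call has 1 to 8 rows; each row shifts and turns the commanded pose from where the row before left it, along the tool's axes as they then stand; what a row does not reach is not made up. A row lasts 1/12 s, in which the tool goes at most 41.7 mm and 7.16 degrees, less where a joint would pass 70% of its speed; a pose out of reach is approached as far as the arm can. A call with a gripper value outside its range is refused whole. The fingers move at their own pace and stop on an object; "squeeze" is the grip in N (left out, the last holds). Time passes only in rows, so rows that do not move let the fingers close. It gives the time, the measured TCP pose, the force, the opening and the grip force at its end, in the units of the state.
- r.get_obs(): the state, without advancing time (a new reading comes with each control period).
- r.snapshot(name): name is "scene" or "top" or "wrist"; returns a dict with "frame" (384x512x3 uint8, blue, green, red), "depth" (384x512 float32, mm along the optical axis (not along the pixel's ray), 0 where there is no reading), "K" (3x3 intrinsics, pixels), "R" (3x3) and "t" (3): a world point X has camera coordinates R X + t. Camera axes: x right, y down, z forward; pixel columns grow to the right and rows downward; lengths in mm; the calibration is good to about 2 mm. A picture is of the moment at which its call begins.
- r.hand_in(): hands the job in; it is judged then, once.
The state is a dict: "time": time; "joint_pos": joint angles; "qd": joint speeds; "joint_torque": joint torques, N m; "ee_pos": TCP position; "tool_rot": TCP orientation; "force": force on the tool from outside, world axes, zero at the start; "moment": the same for the moment, N m; "width": opening from 0.0 (shut) to 1.0 (fully open); "grip_force": force on a finger pad.
Only numpy, scipy, OpenCV 4.12 (cv2) and the standard library are available. Lean on these libraries where they do the work, as an engineer would, in place of code of your own. Each camera call takes 0.05 s, during which the arm holds its last target. There are 200 camera calls.

TASK

Pack the carved wooden fish: slip it nose first through the carton's open near half and under the closed far half, so that it lies flat in the channel between the runners with its nose snug against the card spacer, without shoving the spacer back. Then fold the narrow flap down flat, and after it the wide flap flat over it. Leave the other things on the bench alone.

Things in the scene. Friction and masses are not known exactly. Their poses are not given: they have to be found in the camera images.
- fish: carved wooden fish, 160 mm long, 50 wide, 40 high, 0.17-0.33 kg, on its flat belly. Origin: centre of underside; x to the nose, z up. Sides flat, upright, 50 mm apart from x = -40 to +60 mm (grip across y); nose a half cylinder of radius 20 about a level axis at x = 60, z = 20; tail (x = -80 to -40) 16-26 mm wide, its lower edge level with the belly.
- fish_nose (a point): foremost point of the fish's nose, 20 mm above the underside (fish axes)
- carton: low cardboard carton fixed to the bench, 238 x 112 mm, walls and floor 4 mm, rim 64 mm up. Origin: centre of underside; x along it, away from the robot, y left. From x = +5 mm on it is covered (cover underside 64, top 68 mm up, clear window); x = -115 to +5 is open on top. Inside x = -115..115, y = -52..52; two floor runners 8 mm high leave a channel y = -29..29.
- spacer_face (a point): middle of the near face of the card spacer (54 mm wide, 44 high) that stands across the channel under the cover, seen through the window; its face is 25 to 48 mm from the inside of the far wall (carton axes). It is only wedged in: about 9 N along x shoves it back.
- flap_narrow (a joint): angle of the narrow flap (116 mm long, 45 wide, 4 thick), hinged on the carton's left (+y) wall: 0 = closed flat, about 3 = laid open outwards; stiff hinge, stays where left
- flap_narrow_hinge (a point): middle of the narrow flap's hinge line (carton x = -56, y = +54, 66 mm above the bench); turns with the flap
- flap_narrow_edge (a point): middle of the narrow flap's free edge, 45 mm from the hinge
- flap_wide (a joint): angle of the wide flap (116 mm long, 75 wide, 4 thick), hinged on the right (-y) wall: 0 = closed flat, about 3 = laid open outwards; stiff hinge, stays where left
- flap_wide_hinge (a point): middle of the wide flap's hinge line (carton x = -56, y = -54, 70 mm above the bench); turns with the flap
- flap_wide_edge (a point): middle of the wide flap's free edge, 75 mm from the hinge
- jar: bystander, leave alone: closed amber glass jar with steel lid, 60 mm across, 80 tall; origin under its centre
- tape_roll: bystander, leave alone: roll of paper tape lying flat, 92 mm across, 28 tall; origin under its centre
- mallet: bystander, leave alone: hammer with a 260 mm wooden handle lying on the bench; origin under its centre
- glue: bystander, leave alone: white glue bottle, 60 mm across, 170 tall; origin under its centre
- mug: bystander, leave alone: white mug, 80 mm across, 92 tall; origin under its centre
- blank: bystander, leave alone: uncarved plain wooden block 150 x 50 x 40 mm (not the fish); origin under its centre
- sanding_block: bystander, leave alone: cork block 110 x 60 x 30 mm; origin under its centre
Not all that is in view belongs to the job. Leave any blue or green look-alike of the fish alone.

How it is judged:
By the outcome, as a careful person would: the job done as asked, in the order asked, and still so for the second after the job is handed in, with the robot touching nothing.
It also fails if it takes over 64 s, if anything falls off the work surface, if the arm or the gripper's body presses on something with over 40 N, if the wrist force passes 120 N, or if a joint passes its speed limit or range.

## Working session

There is one attempt and no reset: what is moved stays moved. The work goes in short steps, Python scripts to look and compute and a tool call to move; the robot and the scene stay as the last step left them, time stands still between calls to the robot, and variables do not carry over. Pictures are saved under pics/ and viewed, at most 10 in all, crops included, and the job is handed in when it is done.

Besides the shell and the picture viewer there is one more tool, called after "Emit:" as name(argument=value, ...), one argument or row to a line, values as JSON. move_arm: Moves the arm, as the interface text tells. Its arguments: {"type":"object","properties":{"motion":{"type":"array","items":{"type":"array","items":{"type":"array","items":{"type":"number"}}}},"squeeze":{"type":"number"}},"required":["motion"]}

```bash
mkdir -p pics
cat > h.py <<'E'
import numpy as np, cv2
from cell import r
def snap(n):
    s=r.snapshot(n); s={k:np.asarray(v) for k,v in s.items()}; np.savez('/tmp/%s.npz'%n,**s); return s
def cloud(s):
    d=s['depth'].astype(float); h,w=d.shape; u,v=np.meshgrid(np.arange(w),np.arange(h)); K=s['K']
    P=np.stack([(u-K[0,2])/K[0,0]*d,(v-K[1,2])/K[1,1]*d,d],-1)
    X=(P-s['t'])@s['R']; X[d==0]=np.nan; return X
E
python3 - <<'E'
from h import *
for n in('scene','top'):
    s=snap(n); cv2.imwrite(f'pics/{n}0.png',cv2.resize(s['frame'],(800,600),interpolation=cv2.INTER_CUBIC)); print(n,s['K'].tolist(),s['R'].round(3).tolist(),s['t'])
o=r.get_obs(); print(o)
E
```

```text
scene [[421.1355235386143, 0.0, 255.13184669396452], [0.0, 421.1355235386143, 194.59816545218547], [0.0, 0.0, 1.0]] [[0.675, 0.738, -0.01], [0.387, -0.366, -0.846], [-0.628, 0.567, -0.533]] [-439.49929588 -145.46627707 1793.43585443]
top [[434.08887862387496, 0.0, 258.7118358479877], [0.0, 434.08887862387496, 187.07957369906902], [0.0, 0.0, 1.0]] [[-0.017, -1.0, -0.004], [-0.996, 0.017, -0.091], [0.091, 0.003, -0.996]] [  53.74444036  571.54126605 1699.7019805 ]
{'time': 0.1, 'joint_pos': array([ 1.08851389e+00,  2.07392939e-01,  1.54280978e+00, -2.07562196e-05,
        1.39353849e+00, -1.50468488e-01]), 'qd': array([ 1.05386407e-03, -1.23821698e-03, -2.84160360e-03,  1.75037964e-03,
       -7.51529031e-04,  9.95948118e-05]), 'joint_torque': array([-3.10599389e-04, -3.84098411e+01, -2.92547250e+01, -1.94976001e-04,
        4.99370173e-03, -3.92817618e-07]), 'ee_pos': array([186.97050319, 542.98468176, 215.80953319]), 'tool_rot': array([ 1.65145008e-01,  9.86268712e-01, -1.02414017e-03, -3.24527539e-04]), 'force': array([0.25623575, 0.65885763, 0.74707728]), 'moment': array([0.00073427, 0.02669914, 0.03791275]), 'grip_force': 0.0, 'width': 0.9975642780941563}
```

View pics/top0.png

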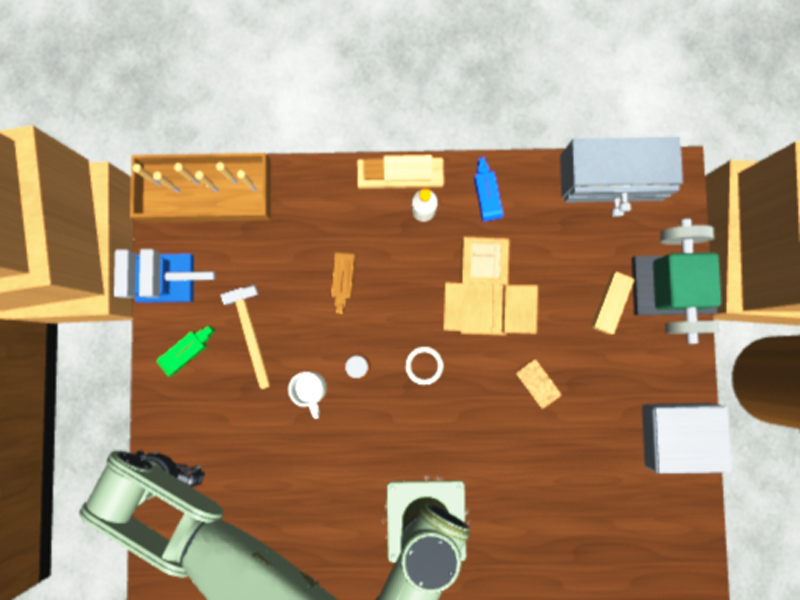

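View pics/scene0.png

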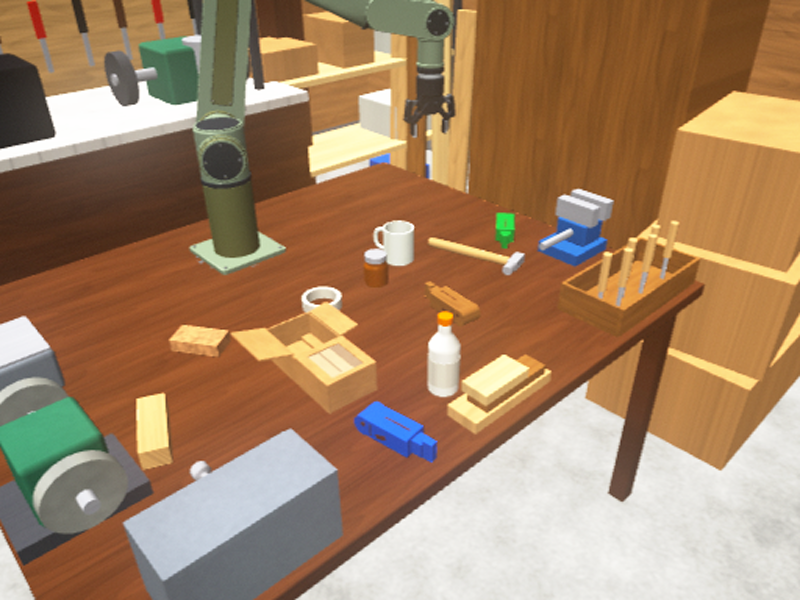

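The top view (800x600) shows these candidates: the brown fish at (342,282), a blue look-alike at (488,190), a green one at (185,350) and the plain block at (613,303). The brown one fits a carved wooden fish. Its thin tail, near (340,305), points towards the robot. The carton is at (487,285), and both flaps are laid open. I'll measure these and check one enlarged crop.

Run:
```python
from h import *
s=dict(np.load('/tmp/top.npz')); X=cloud(s); f=s['frame']
k=512/800
def reg(a,b,c,d): return slice(int(b*k),int(d*k)),slice(int(a*k),int(c*k))
sl=reg(318,240,370,325); P=X[sl].reshape(-1,3); m=(P[:,2]>15)&(P[:,2]<60); Q=P[m]
print('fish n',m.sum(),Q.min(0),Q.max(0),Q.mean(0)); rr=cv2.minAreaRect(Q[:,:2].astype(np.float32)); print(rr)
c=Q[:,:2].mean(0);w,v=np.linalg.eigh(np.cov((Q[:,:2]-c).T)); ax=v[:,1]*np.sign(v[0,1]); print('axis',ax,np.degrees(np.arctan2(ax[1],ax[0])))
t=(Q[:,:2]-c)@ax; n=(Q[:,:2]-c)@[-ax[1],ax[0]]
for a in range(-90,90,12):
    q=(t>=a)&(t<a+12)
    if q.any(): print(a,q.sum(),n[q].min().round(1),n[q].max().round(1),np.median(Q[q,2]).round(1))
sl=reg(435,225,545,345); P=X[sl]
z=P[...,2]
np.set_printoptions(linewidth=250)
print(z[::3,::3].round(0)); print(P[::6,0,0].round(0),P[0,::3,1].round(0))
a=cv2.resize(f[140:225,190:365],None,fx=4.5,fy=4.5,interpolation=cv2.INTER_CUBIC); cv2.imwrite('pics/crop1.png',a)
```

```text
fish n 449 [522.47984444 171.88447277  15.63779511] [680.72250607 229.69318306  50.5398811 ] [608.05992619 201.31617903  38.02480189]
((601.4725341796875, 202.8414306640625), (50.598846435546875, 158.74293518066406), 83.833740234375)
axis [ 0.99520062 -0.09785559] -5.6156993776963615
-90 12 -6.8 8.1 38.4
-78 16 -11.2 13.3 36.7
-66 21 -12.1 14.0 34.5
-54 34 -23.6 23.9 33.2
-42 40 -24.2 24.1 39.4
-30 41 -23.1 24.6 39.7
-18 38 -24.3 26.2 38.2
-6 39 -24.4 23.8 38.5
6 41 -23.9 25.0 39.1
18 38 -23.0 25.5 39.9
30 39 -24.9 22.6 39.7
42 39 -24.4 24.1 39.2
54 36 -24.1 25.0 38.1
66 15 -22.1 21.7 31.1
[[ -0.  -2.  -0.  nan  -3.  -2.   3.  -1.  -2.  -5.  -1.   4.  -4.   2.  10.  -4.   5.  11.  -3.  -4.   0.  -4.   1.  -0.]
 [ -3.  -3.  -7.  -3.   3.  -0.  -2.  -3.  -8.  -3.  -9.  -7.   2.  -1.   6.   1.   5.   0.  11.  -3.  -0.   5.   5.  -1.]
 [  0. -10.  -9.  -0.   6.  -2.   6.   0.   2.  -1.  -5.   2.   3.  -1.  -1.   6.   4.  -0.  -5.  -3.  -1.   3.  -3.  -1.]
 [ -0.   0.  -9.  -3.  -3.   4.  51.  63.  68.  71.  67.  69.  62.  72.  76.  67.   7.   5.   2.  -2.   3.  -5.  -4.  -3.]
 [  2.  -4.
[... 2208 characters left out ...]
.  -4.  69.  63.  69.  69.   4.  11.   1.   5.   3.  -4.   3.  17.  17.  64.  80.  78.  83.  79.  84.  96.   1.   3.]
 [ 12.  -0.   0.   9.   2.  12.  49.  60.  60.  67.  63.  62.  60.  58.  66.  61.   1.   6.   9.  75.  86.  87.  -3.  -1.]
 [-10.   6.   4.  -0.  -3.   5.  -5.   2.  -3.  -1.  -2.   1.   2.  -6.   3.  -3.   4.  -4.   2.  -2.   1.  -0.  -3.   5.]
 [ -3.  -6.  -0.   5.  -0.  -0.  -1.  -4.  -2.  -1.  -0.   1.   2.   2.   1.   2.  -2.  -5.   5.   5.  -3.   2.  -3.  -5.]]
[750. 725. 700. 676. 651. 626. 602. 578. 554. 529. 506. 481. 457.] [ -38.  -50.  -62.   nan  -87.  -99. -111. -123. -135. -148. -160. -171. -185. -196. -207. -221. -232. -243. -258. -270. -282. -295. -306. -318.]
```

View pics/crop1.png

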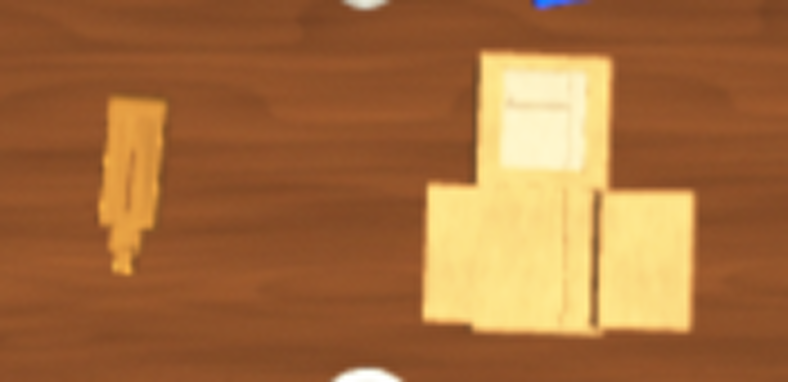

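The crop confirms the fish: straight flanks, squared head at (137,100) pointing away from the robot, and a thin tail at (122,270). In the carton, a dark spacer line shows through the window near (540,103). Next I'll fit the carton and plan the moves.

```bash
cat >> h.py <<'E'
from scipy.spatial.transform import Rotation as Ro
def go(x,y,z,yaw=None):
    """print tool-frame shift (m) to TCP target, then spin (deg) so that tool y stands at yaw"""
    o=r.get_obs(); R=Ro.from_quat(o['tool_rot']).as_matrix(); d=R.T@(np.array([x,y,z])-o['ee_pos'])/1000
    cy=np.degrees(np.arctan2(R[1,1],R[0,1])); print('at',o['ee_pos'].round(1),'tool y',cy.round(2),'tilt',R[:,2].round(4),'shift',d.round(4),'|',np.linalg.norm(d).round(3), 'spin',None if yaw is None else round(-((yaw-cy+90)%180-90),2))
def C(x,y,z=0):
    """carton -> world"""
    from h import CX,CY,CA
    c,s=np.cos(CA),np.sin(CA); return np.array([CX+c*x-s*y,CY+s*x+c*y,z])
E
python3 - <<'E'
from h import *
s=dict(np.load('/tmp/top.npz')); X=cloud(s)
print('cam',-s['R'].T@s['t'])
P=X.reshape(-1,3); m=(P[:,0]>632)&(P[:,0]<760)&(P[:,1]>-240)&(P[:,1]<-80)&(P[:,2]>45); Q=P[m][:,:2]; print(m.sum(), np.median(P[m][:,2]))
print(cv2.minAreaRect(Q.astype(np.float32)),Q.min(0),Q.max(0))
# sides: extreme y per x bin, fitted
for sg in(1,-1):
    e=[]
    for a in np.arange(640,735,6):
        q=Q[(Q[:,0]>=a)&(Q[:,0]<a+6)]
        if len(q): e.append((a+3,(sg*q[:,1]).max()*sg))
    e=np.array(e); p=np.polyfit(e[:,0],e[:,1],1); print('side',p, np.polyval(p,615))
e=[]
for a in np.arange(-205,-110,6):
    q=Q[(Q[:,1]>=a)&(Q[:,1]<a+6)]
    if len(q): e.append((a+3,q[:,0].max()))
e=np.array(e); print('far',np.polyfit(e[:,0],e[:,1],1),e[:,1].round(0))
m=(P[:,0]>470)&(P[:,0]<560)&(P[:,1]>-200)&(P[:,1]<-120)&(P[:,2]>35)&(P[:,2]<80); print('near',np.percentile(P[m][:,0],[1,50,99]))
go(600,-160,330,88)
E
```

```text
cam [ 415.12614892   38.83307999 1744.90600852]
511 66.2941868071481
((666.6788330078125, -158.417724609375), (110.72443389892578, 72.05519104003906), 87.3611068725586) [ 632.08822679 -214.46671078] [ 704.67038099 -102.12228489]
side [-4.18728199e-02 -7.58633483e+01] -101.61513259648171
side [ 4.01752643e-01 -4.78165431e+02] -231.08755562548708
far [4.72881046e-02 7.07067164e+02] [698. 699. 698. 698. 699. 699. 699. 698. 700. 700. 699. 699. 700. 699.
 705. 703.]
near [471.91020429 475.59080758 479.27141086]
at [187.  543.  215.8] tool y 70.99 tilt [-0.001  -0.0019 -1.    ] shift [-0.6195 -0.5303 -0.1132] | 0.823 spin -17.01
```

Emit:
move_arm(
  motion=[
    [[-0.0298,-0.0268,-0.0057,0,1],[-0.0298,-0.0268,-0.0057,0,1],[-0.0298,-0.0268,-0.0057,0,1],[-0.0298,-0.0268,-0.0057,0,1],[-0.0298,-0.0268,-0.0057,0,1],[-0.0298,-0.0268,-0.0057,0,1],[-0.0298,-0.0268,-0.0057,0,1],[-0.0298,-0.0268,-0.0057,0,1]],
  ],
)

```text
time: 0.77
ee_pos: [342.9, 261.4, 262.4]
tool_rot: [0.165, 0.986, -0.0, -0.0]
force: [1.1, -0.2, -0.1]
width: 0.995
grip_force: 0.0
```

Emit:
move_arm(
  motion=[
    [[-0.0298,-0.0268,-0.0057,0,1],[-0.0298,-0.0268,-0.0057,0,1],[-0.0298,-0.0268,-0.0057,0,1],[-0.0298,-0.0268,-0.0057,0,1],[-0.0298,-0.0268,-0.0057,0,1],[-0.0298,-0.0268,-0.0057,0,1],[-0.0298,-0.0268,-0.0057,0,1],[-0.0298,-0.0268,-0.0057,0,1]],
  ],
)

```text
time: 1.43
ee_pos: [498.7, -19.0, 307.9]
tool_rot: [0.165, 0.986, 0.0, -0.0]
force: [-0.3, 2.1, 0.9]
width: 0.999
grip_force: 0.0
```

Emit:
move_arm(
  motion=[
    [[-0.0298,-0.0268,-0.0057,0,1],[-0.0298,-0.0268,-0.0057,0,1],[-0.0298,-0.0268,-0.0057,0,1],[-0.0298,-0.0268,-0.0057,0,1],[0,0,0,-7,1],[0,0,0,-7,1],[0,0,0,-2,1],[0,0,0,0,1]],
  ],
)

```text
time: 2.1
ee_pos: [576.0, -157.6, 329.8]
tool_rot: [0.026, 1.0, 0.0, -0.001]
force: [0.8, -0.0, 0.2]
width: 1.005
grip_force: 0.0
```

Run:
```python
from h import *
s=snap('wrist'); cv2.imwrite('pics/w1.png',cv2.resize(s['frame'],(800,600),interpolation=cv2.INTER_CUBIC)); print('cam',-s['R'].T@s['t'],s['K'][0,0])
go(575,-157,330,88)
```

```text
cam [ 507.12519597 -154.915265    487.1263292 ] 270.0335405672162
at [ 576.  -157.4  330.1] tool y 86.91 tilt [-1.3e-03  6.0e-04 -1.0e+00] shift [0.001  0.0003 0.0001] | 0.001 spin -1.09
```

View pics/w1.png

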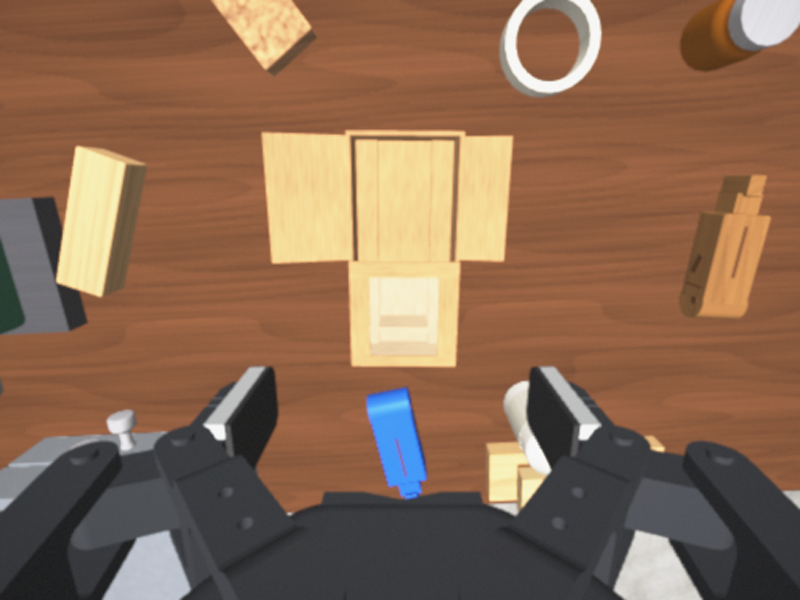

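The wrist view shows the carton with flaps at (308,197) and (485,198). The cover corners are at (352,366) and (457,364), and the near rim is at row 131. The spacer's near face is the darker strip at rows 316–326, columns 378–428. I'll crop this to get exact edges.

Run:
```python
from h import *
s=dict(np.load('/tmp/wrist.npz')); f=s['frame']
g=cv2.cvtColor(f,cv2.COLOR_BGR2GRAY).astype(int)
print('col mean 245-265 rows 165..240',list(enumerate(g[165:240,245:268].mean(1).round(0).astype(int),165)))
for row in (100,205,220): print(row,list(enumerate(g[row,215:305],215)))
print('near rim rows, col 255',list(enumerate(g[78:95,258],78)))
cv2.imwrite('pics/w1c.png',cv2.resize(f[75:245,160:340],None,fx=3.5,fy=3.5,interpolation=cv2.INTER_CUBIC))
def P(u,v,z):
    d=s['R'].T@np.linalg.inv(s['K'])@[u,v,1]; c=-s['R'].T@s['t']; return (c+d*(z-c[2])/d[2]).round(1)
k=.64
for n,u,v,z in(('fl',352,366,68),('fr',457,364,68),('cl',349,262,68),('cr',460,262,68),('nl',346,131,64),('nr',465,131,64),('sp bot',403,316,4),('sp top',403,326,48),('spl',378,326,48),('spr',428,326,48)): print(n,P(u*k,v*k,z))
```

```text
col mean 245-265 rows 165..240 [(165, np.int64(220)), (166, np.int64(219)), (167, np.int64(212)), (168, np.int64(213)), (169, np.int64(217)), (170, np.int64(218)), (171, np.int64(218)), (172, np.int64(218)), (173, np.int64(219)), (174, np.int64(216)), (175, np.int64(214)), (176, np.int64(217)), (177, np.int64(226)), (178, np.int64(234)), (179, np.int64(237)), (180, np.int64(237)), (181, np.int64(238)), (182, np.int64(237)), (183, np.int64(238)), (184, np.int64(238)), (185, np.int64(238)), (186, np.int64(238)), (187, np.int64(238)), (188, np.int64(237)), (189, np.int64(237)), (190, np.int64(237)), (191, np.int64(237)), (192, np.int64(237)), (193, np.int64(237)), (194, np.int64(237)), (195, np.int64(237)), (196, np.int64(237)), (197, np.int64(237)), (198, np.int64(237)), (199, np.int64(237)), (200, np.int64(236)), (201, np.int64(229)), (202, np.int64(218)), (203, np.int64(214)), (204, np.int64(213)), (205, np.int64(214)), (206, np.int64(214)), (207, np.int64(214)), (208, np.int64(215)), (209, np.int64(228)), (210, np.int64(234)), (211, np.int64(236)), (212, np.int64(235)), (213, np.int
[... 6481 characters left out ...]
64(104)), (303, np.int64(107)), (304, np.int64(105))]
near rim rows, col 255 [(78, np.int64(109)), (79, np.int64(111)), (80, np.int64(108)), (81, np.int64(107)), (82, np.int64(112)), (83, np.int64(152)), (84, np.int64(197)), (85, np.int64(210)), (86, np.int64(176)), (87, np.int64(116)), (88, np.int64(96)), (89, np.int64(114)), (90, np.int64(195)), (91, np.int64(221)), (92, np.int64(222)), (93, np.int64(222)), (94, np.int64(222))]
fl [ 699.1 -218.8   68. ]
fr [ 702.8 -105.3   68. ]
cl [ 585.1 -212.    68. ]
cr [ 591.1 -100.3   68. ]
nl [ 461.5 -204.5   64. ]
nr [467.5 -93.1  64. ]
sp bot [ 666.3 -161.6    4. ]
sp top [ 663.4 -161.6   48. ]
spl [ 661.9 -189.1   48. ]
spr [ 664.8 -134.    48. ]
```

View pics/w1c.png

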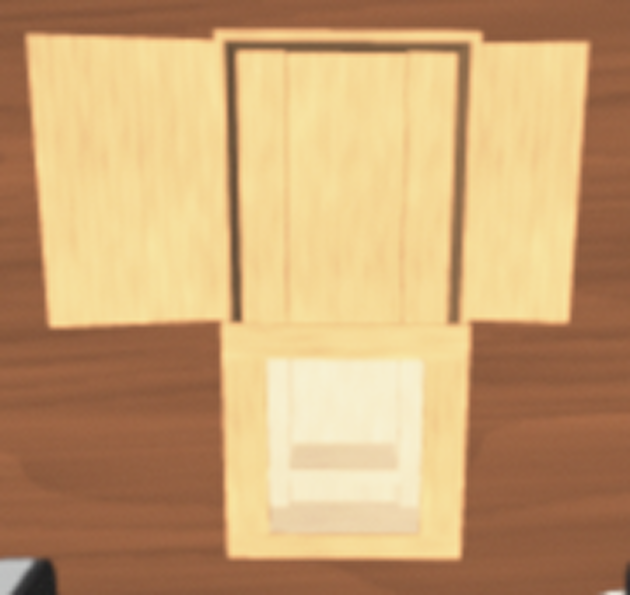

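```bash
sed -i '1i CX,CY,CA=582.2,-154.9,-0.0558' h.py
python3 - <<'E'
from h import *
go(581.6,204.9,110,84.1); print(C(-115,0),C(82,0),C(-56,54),C(-56,-54))
E
```

```text
at [ 576.  -157.4  330.1] tool y 86.91 tilt [-1.3e-03  6.0e-04 -1.0e+00] shift [0.0136 0.3619 0.2203] | 0.424 spin 2.81
[ 467.37898785 -148.48632952    0.        ] [ 664.07237388 -159.47322591    0.        ] [529.29879587 -97.8608678    0.        ] [ 523.27552273 -205.69277486    0.        ]
```

Emit:
move_arm(
  motion=[
    [[0,0.036,0.012,0,1],[0,0.036,0.02,0,1],[0,0.036,0.02,0,1],[0,0.036,0.02,0,1],[0.003,0.036,0.02,0,1],[0.003,0.036,0.02,0,1],[0.003,0.036,0.02,0,1],[0.003,0.036,0.02,0,1]],
  ],
)

```text
time: 2.82
ee_pos: [578.7, 132.9, 178.0]
tool_rot: [0.027, 1.0, -0.0, 0.0]
force: [0.8, -1.5, -1.0]
width: 0.999
grip_force: 0.0
```

Emit:
move_arm(
  motion=[
    [[0.002,0.036,0.02,0,1],[0,0.036,0.02,0,1],[0,0.002,0.028,2.8,1],[0,0,0,0,1]],
  ],
)

```text
time: 3.15
ee_pos: [575.8, 206.6, 104.5]
tool_rot: [0.049, 0.999, -0.001, -0.006]
force: [-2.4, -0.4, -2.0]
width: 1.003
grip_force: 0.0
```

Run:
```python
from h import *
s=snap('wrist'); X=cloud(s); P=X.reshape(-1,3); m=(abs(P[:,0]-600)<110)&(abs(P[:,1]-203)<50)&(P[:,2]>12)&(P[:,2]<60); Q=P[m]; print(m.sum(),Q.min(0),Q.max(0),cv2.minAreaRect(Q[:,:2].astype(np.float32)))
cv2.imwrite('pics/w2.png',s['frame'])
go(581.6,204.9,26,84.1)
```

```text
7611 [520.94650789 168.1562494   12.06516225] [676.66903683 228.83783684  42.26358046] ((598.5806884765625, 201.33526611328125), (51.19102096557617, 155.05946350097656), 84.08861541748047)
at [577.4 205.4 107. ] tool y 84.34 tilt [-0.0086 -0.0022 -1.    ] shift [-0.0049  0.0002  0.081 ] | 0.081 spin 0.24
```

View pics/w2.png

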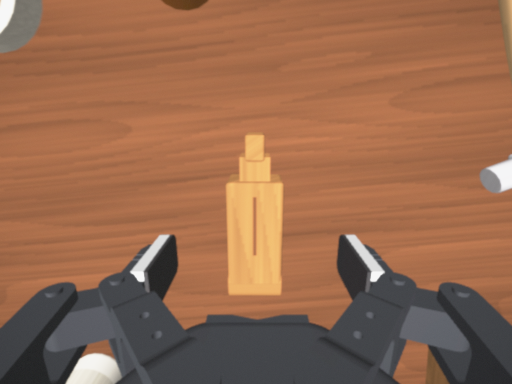

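The wrist view shows the brown fish with its tail at (254,140) and head at (255,290), centred between the open fingers. I'll lower and grip.

Emit:
move_arm(
  motion=[
    [[-0.003,0,0.03,0,1],[0,0,0.03,0,1],[0,0,0.018,0,1],[0,0,0.002,0,1],[0,0,0,0,0.3],[0,0,0,0,0.3],[0,0,0,0,0.3],[0,0,0,0,0.3]],
  ],
  squeeze=25,
)

```text
time: 3.87
ee_pos: [586.2, 204.8, 33.5]
tool_rot: [0.051, 0.999, 0.001, 0.002]
force: [0.4, 0.1, -0.4]
width: 0.453
grip_force: 0.0
```

Emit:
move_arm(
  motion=[
    [[0,0,0,0,0.3],[0,0,0,0,0.3],[0,0,0,0,0.3],[0,0,0,0,0.3]],
  ],
)

```text
time: 4.2
ee_pos: [584.3, 204.8, 31.1]
tool_rot: [0.051, 0.999, 0.0, 0.0]
force: [0.4, 0.3, 0.3]
width: 0.3
grip_force: 0.0
```

The fingers reached 0.3 with no grip force, which a 50 mm wide fish shouldn't allow. I'll look before doing anything else.

Run:
```python
from h import *
s=snap('wrist'); cv2.imwrite('pics/w3.png',s['frame']); o=r.get_obs(); print(o['width'],o['grip_force'],o['ee_pos'])
X=cloud(s); P=X.reshape(-1,3); m=(abs(P[:,0]-600)<110)&(abs(P[:,1]-203)<60)&(P[:,2]>12)&(P[:,2]<80); Q=P[m]; print(m.sum(),Q.min(0),Q.max(0))
```

```text
0.30332237700225406 0.0 [584.19013322 204.73837524  30.96550609]
11839 [521.00604415 176.03957125  12.02899784] [644.86713181 230.60311155  79.98955646]
```

View pics/w3.png

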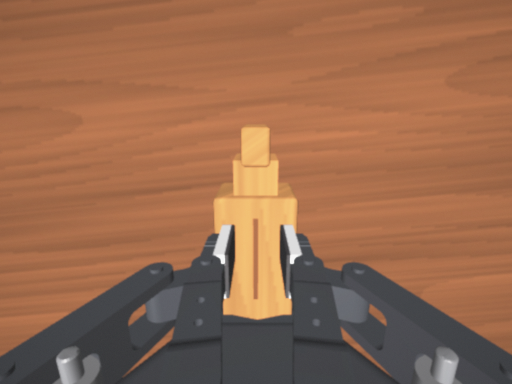

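Run:
```python
from h import *
s=dict(np.load('/tmp/wrist.npz')); X=cloud(s); print('cam',-s['R'].T@s['t'])
for n,u,v in(('padL top',222,240),('padL in',230,235),('padL low',226,285),('padL tip?',232,232),('padR',292,260),('padR',288,232),('fish mid',256,210),('fish mid2',256,260),('fish edgeL',218,215),('beside L',205,240),('shoulder',256,195)):
    print(n,X[v,u].round(1))
print(X[200:310:8,256].round(0).tolist()); print(X[250,195:320:6].round(0).tolist())
```

```text
cam [515.38764771 210.94255794 188.24461869]
padL top [571.6 188.3  70.2]
padL in [572.4 191.4  63.8]
padL low [587.5 189.5  83.3]
padL tip? [573.4 191.8  57.9]
padR [577.7 219.8  83.8]
padR [575.1 220.8  60.8]
fish mid [569.6 204.8  38.3]
fish mid2 [601.  201.5  41. ]
fish edgeL [570.  182.3  39.6]
beside L [603.  162.3   1.6]
shoulder [561.4 205.6  35.1]
[[563.0, 205.0, 39.0], [568.0, 205.0, 41.0], [573.0, 204.0, 41.0], [578.0, 204.0, 40.0], [582.0, 203.0, 41.0], [588.0, 203.0, 40.0], [594.0, 202.0, 40.0], [598.0, 202.0, 41.0], [604.0, 201.0, 41.0], [610.0, 201.0, 40.0], [615.0, 200.0, 41.0], [621.0, 199.0, 40.0], [627.0, 199.0, 40.0], [634.0, 198.0, 39.0]]
[[611.0, 153.0, 1.0], [612.0, 157.0, -0.0], [575.0, 181.0, 72.0], [575.0, 184.0, 73.0], [572.0, 188.0, 79.0], [572.0, 191.0, 80.0], [580.0, 191.0, 66.0], [594.0, 191.0, 40.0], [594.0, 194.0, 40.0], [594.0, 198.0, 40.0], [594.0, 202.0, 41.0], [595.0, 205.0, 41.0], [595.0, 209.0, 41.0], [595.0, 212.0, 41.0], [591.0, 216.0, 49.0], [575.0, 217.0, 79.0], [575.0, 220.0, 80.0], [576.0, 223.0, 79.0], [579.0, 226.0, 73.0], [580.0, 229.0, 72.0], [621.0, 245.0, 0.0]]
```

Run:
```python
from h import *
s=snap('scene'); X=cloud(s)
p=s['R']@np.array([584,205,40.])+s['t']; u,v=(s['K']@p)[:2]/p[2]; print(u,v,p[2])
u,v=int(u),int(v); cv2.imwrite('pics/s2.png',cv2.resize(s['frame'][v-55:v+35,u-60:u+60],None,fx=6,fy=6,interpolation=cv2.INTER_CUBIC))
s=dict(np.load('/tmp/wrist.npz')); X=cloud(s)
for u in (218,222,226,230,234,280,284,288,292,296): print(u,[(v,*X[v,u].round(0).tolist()) for v in range(216,250,4)])
```

```text
284.34598686753833 186.7634126098131 1521.6469641146514
218 [(216, 570.0, 182.0, 41.0), (220, 573.0, 182.0, 40.0), (224, 575.0, 182.0, 40.0), (228, 578.0, 181.0, 41.0), (232, 580.0, 181.0, 41.0), (236, 572.0, 186.0, 65.0), (240, 572.0, 186.0, 70.0), (244, 572.0, 187.0, 74.0), (248, 572.0, 187.0, 77.0)]
222 [(216, 571.0, 185.0, 40.0), (220, 573.0, 184.0, 41.0), (224, 572.0, 186.0, 50.0), (228, 572.0, 186.0, 55.0), (232, 572.0, 187.0, 60.0), (236, 571.0, 188.0, 66.0), (240, 572.0, 188.0, 70.0), (244, 572.0, 189.0, 74.0), (248, 572.0, 189.0, 77.0)]
226 [(216, 571.0, 187.0, 40.0), (220, 573.0, 187.0, 40.0), (224, 572.0, 188.0, 49.0), (228, 572.0, 188.0, 55.0), (232, 572.0, 189.0, 60.0), (236, 572.0, 189.0, 65.0), (240, 572.0, 190.0, 69.0), (244, 573.0, 190.0, 73.0), (248, 573.0, 191.0, 77.0)]
230 [(216, 571.0, 189.0, 39.0), (220, 574.0, 189.0, 39.0), (224, 572.0, 190.0, 50.0), (228, 572.0, 191.0, 55.0), (232, 572.0, 191.0, 60.0), (236, 572.0, 192.0, 65.0), (240, 573.0, 192.0, 69.0), (244, 574.0, 192.0, 70.0), (248, 576.0, 192.0, 71.0)]
234 [(216, 571.0, 192.0, 41.0), (220, 574.0, 191.0, 
[... 734 characters left out ...]
0, 223.0, 39.0), (224, 576.0, 222.0, 49.0), (228, 575.0, 221.0, 56.0), (232, 575.0, 221.0, 61.0), (236, 575.0, 220.0, 65.0), (240, 575.0, 220.0, 70.0), (244, 575.0, 219.0, 73.0), (248, 575.0, 219.0, 78.0)]
292 [(216, 575.0, 225.0, 40.0), (220, 577.0, 225.0, 40.0), (224, 579.0, 225.0, 41.0), (228, 576.0, 223.0, 55.0), (232, 575.0, 223.0, 61.0), (236, 576.0, 222.0, 65.0), (240, 576.0, 222.0, 69.0), (244, 575.0, 221.0, 74.0), (248, 575.0, 221.0, 78.0)]
296 [(216, 576.0, 228.0, 39.0), (220, 579.0, 228.0, 37.0), (224, 581.0, 228.0, 38.0), (228, 601.0, 232.0, 0.0), (232, 605.0, 232.0, -1.0), (236, 580.0, 225.0, 56.0), (240, 575.0, 224.0, 70.0), (244, 575.0, 223.0, 74.0), (248, 576.0, 223.0, 77.0)]
```

View pics/s2.png

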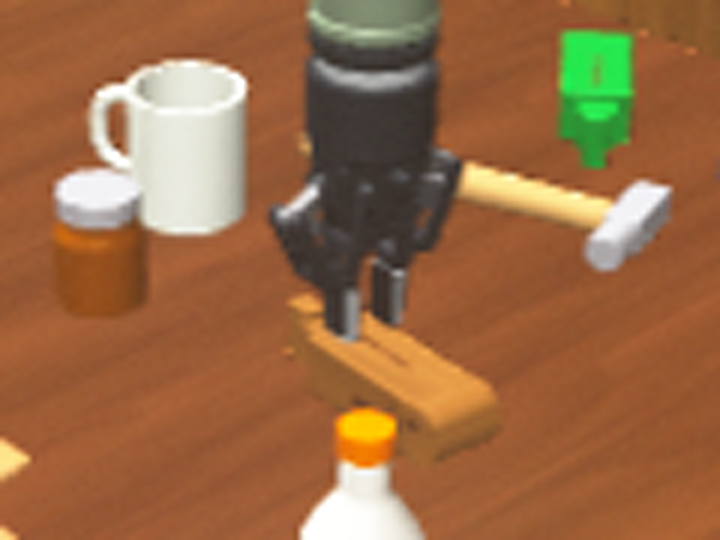

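This crop shows the closed fingers hovering just above the fish's back, and depth puts the tips at z≈47 with the reported TCP at z=31. So the tips are about 15 mm behind the reported TCP rather than 17 mm ahead. I'll trust the measurement: open, go lower and re-measure the tips before closing.

Emit:
move_arm(
  motion=[
    [[0,0,-0.008,0,1],[0,0,0,0,1],[0,0,0,0,1],[0,0,0,0,1],[0,0,0,0,1],[0,0,0.008,0,1],[0,0,0.01,0,1],[0,0,0,0,1]],
  ],
)

```text
time: 4.97
ee_pos: [581.8, 204.1, 17.8]
tool_rot: [0.051, 0.999, -0.001, -0.003]
force: [-1.1, -0.4, -1.1]
width: 1.002
grip_force: 0.0
```

Run:
```python
from h import *
s=snap('wrist'); X=cloud(s); cv2.imwrite('pics/w4.png',s['frame']); o=r.get_obs(); print(o['width'],o['ee_pos'],o['force'])
for sg,lo,hi in((1,230,262),(-1,150,178)):
    m=(X[...,1]>lo)&(X[...,1]<hi)&(abs(X[...,0]-580)<30)&(X[...,2]>8); Q=X[m]; 
    if len(Q): i=np.argsort(Q[:,2])[:60]; print(sg,len(Q),Q[i].mean(0).round(1),Q[:,2].min().round(1),np.percentile(Q[:,2],[1,5,20]).round(1))
```

```text
0.9999075330568702 [582.13992504 204.2311922   18.43027371] [-0.07056756  0.03250692 -0.28872666]
1 8024 [586.5 245.5  46.8] 44.6 [49.  56.7 76.5]
-1 6418 [598.3 176.7  38.2] 36.5 [39.2 52.7 71.6]
```

Emit:
move_arm(
  motion=[
    [[0,0,0.015,0,1],[0,0,0.012,0,1],[0,0,0,0,1],[0,0,0,0,1],[0,0,0,0,0.4],[0,0,0,0,0.4],[0,0,0,0,0.4],[0,0,0,0,0.4]],
  ],
  squeeze=30,
)

```text
time: 5.68
ee_pos: [585.1, 204.7, -5.1]
tool_rot: [0.051, 0.999, 0.0, 0.001]
force: [-0.9, -0.5, 1.7]
width: 0.583
grip_force: 32.9
```

Emit:
move_arm(
  motion=[
    [[0,0,0,0,0.4],[0,0,0,0,0.4],[0,0,-0.005,0,0.4],[0,0,-0.01,0,0.4],[0,0,-0.01,0,0.4],[0,0,0,0,0.4],[0,0,0,0,0.4]],
  ],
)

```text
time: 6.27
ee_pos: [585.2, 204.9, 20.1]
tool_rot: [0.051, 0.999, 0.0, 0.001]
force: [0.0, 0.3, -2.9]
width: 0.581
grip_force: 32.6
```

```bash
cat >> h.py <<'E'
def fishpose(s,gx,gy):
    """top-surface points of the held/laid fish near gx,gy: tail part seen by the wrist"""
    X=cloud(s); hsv=cv2.cvtColor(s['frame'],cv2.COLOR_BGR2HSV); m=(hsv[...,1]>110)&(abs(X[...,0]-gx)<110)&(abs(X[...,1]-gy)<20)&(X[...,2]>8)
    Q=X[m]; b=np.arange(gx-110,gx+110,10)
    for a in b:
        q=Q[(Q[:,0]>=a)&(Q[:,0]<a+10)]
        if len(q)>10: print('  x%4d n%4d y %.1f..%.1f z med %.1f max %.1f'%(a+5,len(q),q[:,1].min(),q[:,1].max(),np.median(q[:,2]),np.percentile(q[:,2],98)))
E
python3 - <<'E'
from h import *
o=r.get_obs(); print(o['width'],o['grip_force'],o['ee_pos'],o['force'],o['moment'],o['time'])
fishpose(snap('wrist'),582,204)
E
```

```text
0.5810594994028115 32.57019102573395 [585.18740369 204.92049143  20.13207061] [ 0.01726312  0.34439928 -2.93105883] [ 0.03713393  0.04667747 -0.02398045] 6.2667
  x 517 n  59 y 203.5..209.6 z med 48.9 max 64.8
  x 527 n 972 y 201.9..218.1 z med 65.1 max 66.5
  x 537 n1019 y 195.4..218.7 z med 65.1 max 66.6
  x 547 n1200 y 194.6..221.4 z med 59.4 max 65.3
  x 557 n1747 y 184.0..220.3 z med 59.3 max 65.0
  x 567 n2112 y 184.0..224.0 z med 65.1 max 66.4
  x 577 n1780 y 184.0..224.0 z med 65.3 max 107.9
  x 587 n1575 y 184.0..224.0 z med 65.3 max 66.6
  x 597 n1476 y 184.0..224.0 z med 65.4 max 66.5
  x 607 n1325 y 184.0..224.0 z med 65.3 max 66.5
  x 617 n  97 y 194.2..223.8 z med 65.1 max 66.4
```

Run:
```python
from h import *
t=C(-96,0); print(t); go(t[0],t[1],100,86.8)
```

```text
[ 486.34941595 -149.54597943    0.        ]
at [584.5 204.8  19.4] tool y 84.19 tilt [ 9.e-04  3.e-04 -1.e+00] shift [ 0.0617 -0.3624 -0.0808] | 0.376 spin -2.61
```

Emit:
move_arm(
  motion=[
    [[0,0,-0.025,0,0.4],[0,0,-0.035,0,0.4],[0,-0.01,-0.021,0,0.4],[0.006,-0.025,0,0,0.4],[0.006,-0.03,0,0,0.4],[0.006,-0.035,0,0,0.4],[0.006,-0.035,0,0,0.4],[0.006,-0.035,0,0,0.4]],
  ],
)

```text
time: 6.98
ee_pos: [535.8, 37.5, 99.3]
tool_rot: [0.05, 0.999, -0.0, -0.001]
force: [-0.0, -0.3, -3.2]
width: 0.584
grip_force: 32.6
```

Emit:
move_arm(
  motion=[
    [[0.006,-0.035,0,0,0.4],[0.006,-0.035,0,0,0.4],[0.006,-0.035,0,0,0.4],[0.006,-0.035,0,0,0.4],[0.006,-0.03,0,0,0.4],[0.002,-0.0174,0,-1,0.4],[0,-0.005,0,-1.6,0.4],[0,0,0,0,0.4]],
  ],
)

```text
time: 7.65
ee_pos: [485.2, -151.3, 99.6]
tool_rot: [0.029, 1.0, -0.0, -0.0]
force: [0.3, -0.1, -3.2]
width: 0.582
grip_force: 32.6
```

Run:
```python
from h import *
t=C(-96,0); go(t[0],t[1],62,86.8); print(r.get_obs()['force'],r.get_obs()['time'])
fishpose(snap('wrist'),t[0],t[1])
```

```text
at [ 485.2 -151.3   99.6] tool y 86.64 tilt [-6.e-04 -1.e-04 -1.e+00] shift [-0.0011  0.0018  0.0376] | 0.038 spin -0.16
[ 0.32415468 -0.10985527 -3.15805301] 7.65
  x 421 n 509 y -156.1..-140.7 z med 144.5 max 146.0
  x 431 n 917 y -156.9..-140.8 z med 144.9 max 146.2
  x 441 n1139 y -162.6..-136.5 z med 143.6 max 146.0
  x 451 n1197 y -163.4..-137.2 z med 138.9 max 140.2
  x 461 n2272 y -169.5..-129.6 z med 140.1 max 145.6
  x 471 n1823 y -169.5..-129.6 z med 144.9 max 186.9
  x 481 n1664 y -169.5..-129.5 z med 144.8 max 146.3
  x 491 n1533 y -169.5..-129.6 z med 144.8 max 146.0
  x 501 n1445 y -169.5..-129.6 z med 144.7 max 145.9
  x 511 n 833 y -169.5..-129.6 z med 144.7 max 145.9
```

Emit:
move_arm(
  motion=[
    [[-0.001,0.0018,0.018,0,0.4],[0,0,0.018,0,0.4],[0,0,0.002,0,0.4],[-0.001,0,0.003,0,0.4],[-0.002,0,0.003,0,0.4],[-0.002,0,0.003,0,0.4],[-0.002,0,0.003,0,0.4]],
  ],
  squeeze=20,
)

```text
time: 8.28
ee_pos: [494.9, -147.4, 51.8]
tool_rot: [0.028, 1.0, 0.0, 0.0]
force: [-2.8, 3.5, 7.7]
width: 0.578
grip_force: 35.0
```

Run:
```python
from h import *
t=C(-96,0); go(t[0],t[1],62,86.8); o=r.get_obs(); print(o['force'],o['moment'],o['time'])
fishpose(snap('wrist'),t[0],t[1])
```

```text
at [ 494.9 -147.4   51.8] tool y 86.81 tilt [ 6.e-04  8.e-04 -1.e+00] shift [ 0.0084 -0.0026 -0.0102] | 0.013 spin 0.01
[-2.83567669  3.52173683  7.73670336] [ 0.5338485   0.85874856 -0.08332405] 8.2833
  x 421 n  80 y -151.9..-137.4 z med 79.5 max 82.1
  x 431 n1168 y -152.9..-136.8 z med 103.8 max 113.9
  x 441 n1210 y -158.6..-132.7 z med 111.9 max 113.9
  x 451 n1463 y -159.1..-132.7 z med 108.5 max 111.2
  x 461 n1495 y -169.5..-129.5 z med 100.4 max 102.3
  x 471 n2534 y -169.5..-129.5 z med 99.4 max 103.6
  x 481 n1713 y -169.5..-129.6 z med 101.7 max 139.8
  x 491 n1429 y -169.5..-129.6 z med 99.1 max 100.8
  x 501 n1262 y -169.5..-129.6 z med 96.5 max 98.3
  x 511 n1116 y -169.5..-129.6 z med 93.9 max 95.8
  x 521 n 991 y -169.5..-129.5 z med 91.4 max 93.1
  x 531 n 194 y -165.5..-129.6 z med 89.7 max 90.7
```

Emit:
move_arm(
  motion=[
    [[-0.002,-0.0005,0.002,0,0.4],[-0.002,-0.0005,0.002,0,0.4],[-0.002,-0.0005,0.002,0,0.4],[-0.002,0,0.003,0,0.4],[-0.001,0,0.003,0,0.4],[0,0,0,0,0.4]],
  ],
  squeeze=20,
)

```text
time: 8.83
ee_pos: [504.6, -150.4, 38.7]
tool_rot: [0.028, 1.0, -0.0, 0.001]
force: [2.6, 0.9, -0.2]
width: 0.583
grip_force: 35.3
```

Run:
```python
from h import *
t=C(-96,0); go(t[0],t[1],62,86.8); o=r.get_obs(); print(o['force'],o['moment'],o['time'])
fishpose(snap('wrist'),t[0],t[1])
```

```text
at [ 504.6 -150.4   38.7] tool y 86.81 tilt [ 0.0029 -0.001  -1.    ] shift [ 0.0182 -0.0001 -0.0233] | 0.03 spin 0.01
[ 2.5558763   0.87988986 -0.24199801] [ 0.04402782 -0.11683543 -0.01879337] 8.8333
  x 431 n 271 y -155.5..-139.6 z med 76.8 max 81.2
  x 441 n1326 y -156.0..-139.8 z med 94.7 max 105.4
  x 451 n1484 y -161.7..-135.7 z med 106.5 max 108.5
  x 461 n1830 y -169.5..-129.6 z med 101.2 max 105.0
  x 471 n1346 y -169.5..-129.5 z med 91.8 max 100.3
  x 481 n2532 y -169.5..-129.5 z med 89.5 max 93.2
  x 491 n1656 y -169.5..-129.6 z med 91.3 max 126.6
  x 501 n1295 y -169.5..-129.6 z med 87.1 max 89.5
  x 511 n1111 y -169.5..-129.5 z med 83.2 max 85.4
  x 521 n 948 y -169.5..-129.6 z med 79.2 max 81.4
  x 531 n 818 y -169.5..-129.6 z med 75.1 max 77.4
  x 541 n 532 y -169.3..-129.7 z med 71.7 max 73.5
```

The fish has tilted about 22° nose-down against the near rim, and its nose is already under the cover. I'll slide it forward so the tail clears the near wall.

Emit:
move_arm(
  motion=[
    [[-0.005,0,0.0005,0,0.4],[-0.006,0,0.001,0,0.4],[-0.006,0,0.001,0,0.4],[-0.006,0,0.001,0,0.4],[-0.006,0,0.001,0,0.4],[-0.006,0,0.0005,0,0.4],[-0.003,0,0,0,0.4],[0,0,0,0,0.4]],
  ],
)

```text
time: 9.55
ee_pos: [522.3, -150.3, 28.5]
tool_rot: [0.026, 0.999, 0.003, -0.021]
force: [-38.9, -3.0, 22.3]
width: 0.576
grip_force: 35.6
```

Run:
```python
from h import *
t=C(-60,0); go(t[0],t[1],62,86.8); o=r.get_obs(); print(o['force'],o['moment'],o['time'],o['grip_force'])
fishpose(snap('wrist'),t[0],t[1])
```

```text
at [ 522.3 -150.3   28.5] tool y 87.0 tilt [-0.0424  0.0063 -0.9991] shift [ 0.0014 -0.0011 -0.0335] | 0.034 spin 0.2
[-38.87256518  -3.02062578  22.33046863] [-0.49698764  6.14383239  0.23944871] 9.55 35.61392784118652
  x 447 n 694 y -156.1..-140.0 z med 80.4 max 87.3
  x 457 n1409 y -156.7..-140.3 z med 98.2 max 105.7
  x 467 n2113 y -171.5..-131.7 z med 102.3 max 105.9
  x 477 n1748 y -171.5..-131.6 z med 96.7 max 100.9
  x 487 n2020 y -171.5..-131.6 z med 85.2 max 89.0
  x 497 n2516 y -171.5..-131.6 z med 85.3 max 87.3
  x 507 n1616 y -171.5..-131.6 z med 82.8 max 85.6
  x 517 n1393 y -171.5..-131.6 z med 77.7 max 116.7
  x 527 n1099 y -171.5..-131.7 z med 72.5 max 75.1
  x 537 n 947 y -171.5..-131.6 z med 67.2 max 69.8
  x 547 n 801 y -171.5..-131.6 z med 62.0 max 64.8
  x 557 n 679 y -171.5..-131.6 z med 56.8 max 59.5
  x 567 n 380 y -171.3..-131.6 z med 52.3 max 54.3
```

It's wedged: the nose is on the floor and the belly on the rim, with 39 N of push. I'll lift slightly to free it, then re-measure.

Emit:
move_arm(
  motion=[
    [[0.004,0,-0.004,0,0.4],[0.004,0,-0.005,0,0.4],[0,0,-0.004,0,0.4],[0,0,0,0,0.4],[0,0,0,0,0.4]],
  ],
)

```text
time: 10.02
ee_pos: [532.5, -151.7, 45.4]
tool_rot: [0.028, 1.0, 0.0, -0.001]
force: [-2.7, 0.4, -3.9]
width: 0.58
grip_force: 32.5
```

Run:
```python
from h import *
t=C(-60,0); go(t[0],t[1],62,86.8); o=r.get_obs(); print(o['force'],o['moment'],o['time'],o['grip_force'])
s=snap('wrist'); fishpose(s,t[0],t[1]); X=cloud(s)
def reg(n,x0,x1,y0,y1,z0,z1):
    m=(X[...,0]>x0)&(X[...,0]<x1)&(X[...,1]>y0)&(X[...,1]<y1)&(X[...,2]>z0)&(X[...,2]<z1); Q=X[m]; print(n,len(Q), Q.min(0).round(1) if len(Q) else '', np.median(Q,0).round(1) if len(Q) else '',Q.max(0).round(1) if len(Q) else '')
reg('rimL',455,480,-125,-100,50,80); reg('rimR',455,480,-200,-178,50,80)
reg('cover',590,620,-190,-120,50,90)
cv2.imwrite('pics/w5.png',s['frame'])
```

```text
at [ 532.5 -151.7   45.4] tool y 86.8 tilt [-1.6e-03  4.0e-04 -1.0e+00] shift [ 0.0102 -0.0004 -0.0166] | 0.02 spin 0.0
[-2.74596648  0.44161718 -3.92615782] [ 0.03768007  0.51994257 -0.00665859] 10.0167 32.549538016319275
  x 457 n 960 y -156.9..-140.7 z med 97.4 max 105.9
  x 467 n1920 y -171.4..-131.6 z med 115.3 max 121.1
  x 477 n1881 y -163.1..-136.8 z med 116.6 max 120.0
  x 487 n1608 y -171.5..-131.6 z med 106.9 max 115.2
  x 497 n2102 y -171.5..-131.6 z med 99.8 max 103.6
  x 507 n2423 y -171.5..-131.6 z med 101.5 max 103.4
  x 517 n1532 y -171.5..-131.6 z med 98.3 max 101.3
  x 527 n1309 y -171.5..-131.7 z med 93.6 max 133.3
  x 537 n1059 y -171.5..-131.6 z med 88.7 max 91.2
  x 547 n 870 y -171.5..-131.6 z med 83.8 max 86.5
  x 557 n 766 y -171.5..-131.7 z med 79.0 max 81.6
  x 567 n 637 y -171.6..-131.6 z med 74.1 max 76.8
  x 577 n 382 y -171.5..-131.7 z med 70.1 max 71.9
rimL 402 [ 465.4 -124.9   62.2] [ 467.8 -112.5   64.1] [ 470.1 -100.1   65.9]
rimR 357 [ 461.2 -199.9   62.4] [ 463.4 -189.    64.1] [ 465.7 -178.    65.6]
cover 0
```

Emit:
move_arm(
  motion=[
    [[0,0,0.003,0,0.4],[-0.001,0,0.003,0,0.4],[-0.003,0,0.001,0,0.4],[-0.003,0,0.001,0,0.4],[-0.003,0,0.001,0,0.4],[-0.002,0,0,0,0.4],[0,0,0,0,0.4],[0,0,0,0,0.4]],
  ],
)

```text
time: 10.73
ee_pos: [545.2, -152.7, 37.0]
tool_rot: [0.028, 1.0, -0.0, 0.0]
force: [-0.2, -0.5, -2.8]
width: 0.579
grip_force: 32.8
```

Run:
```python
from h import *
t=C(-60,0); go(t[0],t[1],62,86.8); o=r.get_obs(); print(o['force'],o['moment'],o['time'],o['grip_force'])
s=snap('wrist'); fishpose(s,t[0],t[1])
```

```text
at [ 545.2 -152.7   37. ] tool y 86.8 tilt [ 4.e-04 -2.e-04 -1.e+00] shift [ 0.0229 -0.0002 -0.025 ] | 0.034 spin -0.0
[-0.1808452  -0.54993215 -2.83284792] [-0.03735613  0.03650985 -0.0143053 ] 10.7333 32.75713562965393
  x 467 n1334 y -171.5..-131.6 z med 65.2 max 91.6
  x 477 n1523 y -158.2..-142.0 z med 103.7 max 111.9
  x 487 n1814 y -163.8..-137.7 z med 109.5 max 112.4
  x 497 n1687 y -171.5..-137.9 z med 103.9 max 107.7
  x 507 n1909 y -171.5..-131.6 z med 92.8 max 96.3
  x 517 n2623 y -171.5..-131.6 z med 92.5 max 94.9
  x 527 n1581 y -171.6..-131.6 z med 91.0 max 93.7
  x 537 n1380 y -171.5..-131.6 z med 86.5 max 124.6
  x 547 n1098 y -171.5..-131.6 z med 81.6 max 84.1
  x 557 n 920 y -171.5..-131.6 z med 76.8 max 79.2
  x 567 n 785 y -171.5..-131.6 z med 71.9 max 74.5
  x 577 n 667 y -171.5..-131.7 z med 67.2 max 69.7
  x 587 n 538 y -171.5..-131.6 z med 63.3 max 66.0
```

Emit:
move_arm(
  motion=[
    [[-0.003,0,0.003,0,0.4],[-0.003,0,0.004,0,0.4],[-0.001,0,0.004,0,0.4],[0,0,0.004,0,0.4],[0,0,0.004,0,0.4],[0,0,0.004,0,0.4],[0,0,0.003,0,0.4],[0,0,0,0,0.4]],
  ],
)

```text
time: 11.45
ee_pos: [549.9, -153.3, 12.0]
tool_rot: [0.028, 1.0, -0.0, -0.002]
force: [-10.6, -0.2, 11.3]
width: 0.583
grip_force: 35.2
```

Run:
```python
from h import *
t=C(-37,0); go(t[0],t[1],0,86.8); o=r.get_obs(); print(o['force'],o['moment'],o['time'],o['grip_force'])
s=snap('wrist'); fishpose(s,t[0],t[1])
```

```text
at [ 549.9 -153.3   12. ] tool y 86.82 tilt [-4.7e-03 -1.0e-04 -1.0e+00] shift [0.0046 0.0002 0.0121] | 0.013 spin 0.02
[-10.61811394  -0.23158381  11.31902633] [-3.29165990e-04  1.23840206e+00 -9.92584741e-04] 11.45 35.202324986457825
  x 460 n 583 y -172.8..-132.9 z med 64.1 max 65.5
  x 470 n2289 y -172.8..-132.9 z med 59.0 max 66.9
  x 480 n1335 y -158.7..-142.6 z med 73.9 max 75.5
  x 490 n1645 y -164.2..-137.9 z med 71.4 max 73.6
  x 500 n1471 y -164.7..-138.2 z med 63.5 max 71.0
  x 510 n2316 y -172.8..-132.9 z med 60.9 max 64.3
  x 520 n2234 y -172.8..-132.8 z med 64.7 max 66.2
  x 530 n1795 y -172.8..-132.8 z med 62.7 max 64.4
  x 540 n1659 y -172.8..-132.9 z med 60.5 max 99.9
  x 550 n1395 y -172.8..-132.8 z med 58.1 max 59.8
  x 560 n1234 y -172.8..-132.9 z med 55.8 max 57.3
  x 570 n1101 y -172.8..-132.9 z med 53.4 max 55.0
  x 580 n 765 y -172.8..-132.9 z med 51.4 max 52.7
```

Emit:
move_arm(
  motion=[
    [[0,0,0.003,0,0.4],[0,0,0.003,0,0.4],[0,0,0.003,0,0.4],[0,0,0.002,0,0.4],[0,0,0,0,0.4]],
  ],
)

```text
time: 11.92
ee_pos: [555.1, -152.9, 6.3]
tool_rot: [0.028, 1.0, -0.001, 0.003]
force: [-9.2, 11.1, 31.5]
width: 0.578
grip_force: 35.8
```

Run:
```python
from h import *
t=C(-37,0); go(t[0],t[1],0,86.8); o=r.get_obs(); print(o['force'],o['moment'],o['time'],o['grip_force'])
s=snap('wrist'); fishpose(s,t[0],t[1])
```

```text
at [ 555.1 -152.9    6.3] tool y 86.82 tilt [ 0.0053 -0.0013 -1.    ] shift [ 0.0098 -0.0004  0.0063] | 0.012 spin 0.02
[-9.22534002 11.11951026 31.47818289] [ 0.07805071  0.97154021 -0.11942156] 11.9167 35.78177515184507
  x 460 n 708 y -172.7..-133.3 z med 64.1 max 65.3
  x 470 n2918 y -172.8..-132.8 z med 54.9 max 65.2
  x 480 n1000 y -157.9..-142.1 z med 62.6 max 64.1
  x 490 n1314 y -163.6..-137.6 z med 61.6 max 63.2
  x 500 n1536 y -164.2..-137.6 z med 54.5 max 61.6
  x 510 n1603 y -172.8..-132.9 z med 52.8 max 54.3
  x 520 n2646 y -172.8..-132.9 z med 56.4 max 58.3
  x 530 n1900 y -172.8..-132.8 z med 56.2 max 57.6
  x 540 n1772 y -172.8..-133.0 z med 54.8 max 94.2
  x 550 n1589 y -172.8..-132.9 z med 53.4 max 92.9
  x 560 n1399 y -172.8..-132.9 z med 51.9 max 53.3
  x 570 n1256 y -172.8..-132.8 z med 50.6 max 51.9
  x 580 n1074 y -172.8..-132.9 z med 49.1 max 50.4
  x 590 n  32 y -161.7..-147.3 z med 48.3 max 48.8
```

Run:
```python
from h import *
s=dict(np.load('/tmp/wrist.npz')); X=cloud(s); c,sn=np.cos(CA),np.sin(CA)
D=X-np.array([CX,CY,0]); Y=np.stack([c*D[...,0]+sn*D[...,1],-sn*D[...,0]+c*D[...,1],X[...,2]],-1)
hsv=cv2.cvtColor(s['frame'],cv2.COLOR_BGR2HSV)
# per carton-x slice: profile z vs y
for x in (-110,-100,-90,-80,-70,-60,-50,-20,-10,0):
    m=(abs(Y[...,0]-x)<2.5)&(abs(Y[...,1])<60); Q=Y[m]
    print(x,' '.join('%d:%.0f'%(y,np.median(Q[(abs(Q[:,1]-y)<1.5)][:,2])) if (abs(Q[:,1]-y)<1.5).sum()>2 else '%d:-'%y for y in range(-56,57,3)))
cv2.imwrite('pics/w6.png',cv2.resize(s['frame'],(800,600)))
```

```text
-110 -56:70 -53:46 -50:12 -47:12 -44:12 -41:12 -38:12 -35:12 -32:12 -29:4 -26:4 -23:4 -20:4 -17:4 -14:4 -11:4 -8:4 -5:5 -2:6 1:5 4:6 7:4 10:4 13:4 16:4 19:4 22:4 25:4 28:11 31:12 34:12 37:12 40:12 43:12 46:12 49:41 52:63 55:69
-100 -56:70 -53:46 -50:12 -47:12 -44:12 -41:12 -38:12 -35:12 -32:12 -29:4 -26:4 -23:4 -20:4 -17:4 -14:4 -11:- -8:62 -5:63 -2:63 1:63 4:63 7:62 10:- 13:4 16:4 19:4 22:4 25:4 28:11 31:12 34:12 37:12 40:12 43:12 46:12 49:41 52:63 55:69
-90 -56:70 -53:46 -50:12 -47:12 -44:12 -41:12 -38:12 -35:12 -32:12 -29:4 -26:4 -23:4 -20:4 -17:4 -14:4 -11:35 -8:61 -5:61 -2:61 1:62 4:62 7:61 10:34 13:4 16:4 19:4 22:4 25:4 28:12 31:12 34:12 37:12 40:12 43:12 46:12 49:42 52:63 55:69
-80 -56:70 -53:46 -50:12 -47:12 -44:12 -41:12 -38:12 -35:12 -32:12 -29:4 -26:4 -23:4 -20:4 -17:- -14:54 -11:54 -8:54 -5:54 -2:54 1:54 4:54 7:54 10:54 13:54 16:- 19:4 22:4 25:4 28:12 31:12 34:12 37:12 40:12 43:12 46:12 49:44 52:64 55:69
-70 -56:70 -53:46 -50:12 -47:12 -44:12 -41:12 -38:12 -35:12 -32:11 -29:4 -26:4 -23:5 -20:24 -17:28 -14:53 -11:53 -8:53 -5:53 -2:53 1:53 4:53 7:53 10:53 13:52 16:28 19:23 
[... 548 characters left out ...]
4 55:68
-20 -56:82 -53:81 -50:92 -47:83 -44:79 -41:78 -38:77 -35:- -32:- -29:- -26:56 -23:51 -20:52 -17:52 -14:52 -11:52 -8:52 -5:51 -2:52 1:52 4:52 7:51 10:52 13:51 16:51 19:52 22:51 25:56 28:- 31:- 34:- 37:77 40:78 43:78 46:82 49:90 52:85 55:82
-10 -56:- -53:13 -50:- -47:- -44:- -41:- -38:- -35:- -32:- -29:- -26:49 -23:50 -20:50 -17:50 -14:50 -11:50 -8:50 -5:50 -2:51 1:51 4:50 7:50 10:50 13:50 16:50 19:50 22:50 25:48 28:- 31:- 34:- 37:- 40:- 43:- 46:- 49:- 52:- 55:-
0 -56:71 -53:61 -50:- -47:- -44:- -41:- -38:- -35:- -32:- -29:- -26:47 -23:48 -20:49 -17:49 -14:49 -11:49 -8:49 -5:49 -2:49 1:49 4:49 7:49 10:49 13:49 16:49 19:49 22:48 25:47 28:- 31:- 34:- 37:- 40:- 43:- 46:- 49:60 52:66 55:68
```

View pics/w6.png

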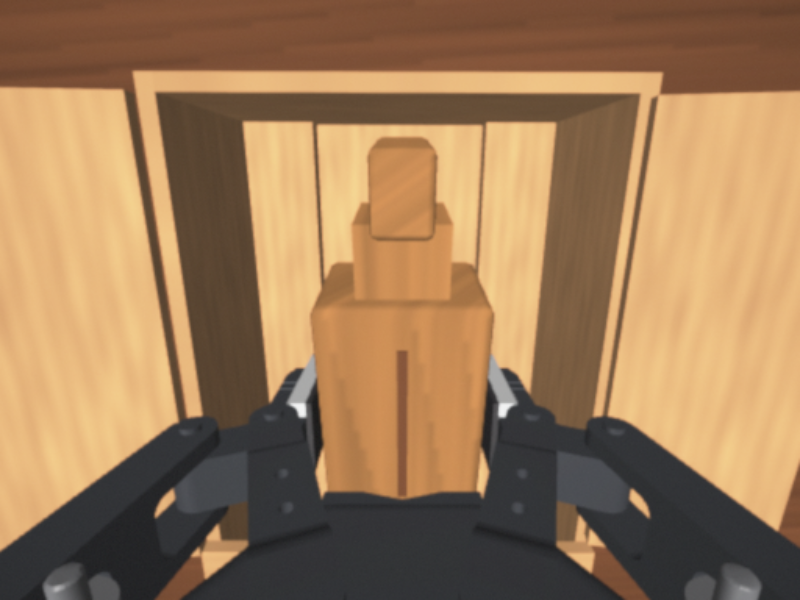

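The view shows the fish centred in the channel, with the tail at (402,190). The finger linkages, at (190,450) and (610,450), sit low over the flap hinges, which explains the upward force. I'll lift slightly and release, so the tail drops flat.

Emit:
move_arm(
  motion=[
    [[0,0,-0.003,0,0.4],[0,0,-0.003,0,0.4],[0,0,-0.001,0,0.4],[0,0,0,0,0.7],[0,0,0,0,0.7],[0,0,0,0,0.7],[0,0,0,0,0.7],[0,0,0,0,0.7]],
  ],
)

```text
time: 12.63
ee_pos: [552.4, -150.6, 7.3]
tool_rot: [0.028, 1.0, 0.002, 0.0]
force: [0.1, 10.9, 7.2]
width: 0.7
grip_force: 4.3
```

```bash
sed -i '1s/.*/CX,CY,CA=582.2,-155.8,-0.0558/' h.py
cat >> h.py <<'E'
def prof():
    s=snap('wrist'); o=r.get_obs(); X=cloud(s); c,sn=np.cos(CA),np.sin(CA); D=X-np.array([CX,CY,0])
    Y=np.stack([c*D[...,0]+sn*D[...,1],-sn*D[...,0]+c*D[...,1],X[...,2]],-1); e=o['ee_pos']-[CX,CY,0]
    print('t',o['time'],'tcp carton',(c*e[0]+sn*e[1]).round(1),(-sn*e[0]+c*e[1]).round(1),e[2].round(1),'F',o['force'].round(1),'w',round(o['width'],3),'grip',round(o['grip_force'],1)); return Y
def line(Y,y0=0,xs=range(-118,30,3),hw=3):
    print(' '.join('%d:%.0f'%(x,np.median(q)) if len(q:=Y[(abs(Y[...,0]-x)<1)&(abs(Y[...,1]-y0)<hw)][:,2])>2 else '%d:-'%x for x in xs))
E
python3 - <<'E'
from h import *
Y=prof(); line(Y); line(Y,18)
E
```

```text
t 12.6833 tcp carton -30.0 3.5 7.3 F [ 0.1 10.5  6.9] w 0.698 grip 4.3
-118:64 -115:57 -112:44 -109:44 -106:44 -103:44 -100:44 -97:44 -94:44 -91:38 -88:38 -85:38 -82:38 -79:38 -76:38 -73:42 -70:44 -67:44 -64:44 -61:44 -58:45 -55:44 -52:44 -49:44 -46:45 -43:44 -40:109 -37:44 -34:44 -31:44 -28:44 -25:45 -22:44 -19:45 -16:44 -13:45 -10:44 -7:44 -4:44 -1:44 2:44 5:44 8:- 11:- 14:- 17:- 20:- 23:- 26:- 29:-
-118:64 -115:50 -112:4 -109:4 -106:4 -103:4 -100:4 -97:4 -94:4 -91:4 -88:4 -85:4 -82:4 -79:4 -76:4 -73:32 -70:44 -67:44 -64:44 -61:44 -58:44 -55:44 -52:44 -49:120 -46:107 -43:44 -40:98 -37:44 -34:44 -31:44 -28:44 -25:44 -22:44 -19:44 -16:44 -13:44 -10:44 -7:44 -4:44 -1:44 2:44 5:- 8:- 11:- 14:- 17:- 20:- 23:- 26:- 29:-
```

The fish now lies flat in the channel: back at 44 mm, tail end at carton x≈-113, nose at about 47. It still needs about 35 mm. I'll lift clear, straddle the tail and push on the shoulders.

Emit:
move_arm(
  motion=[
    [[0,0,-0.015,0,0.7],[0,0,-0.03,0,0.7],[0.01,-0.002,0,0,0.5],[0.02,0,0,0,0.4],[0.02,0,0,0,0.4],[0.007,0,0,0,0.4],[0,0,0,0,0.4],[0,0,0,0,0.4]],
  ],
)

```text
time: 13.35
ee_pos: [495.2, -152.3, 51.8]
tool_rot: [0.028, 1.0, -0.0, 0.0]
force: [0.8, 0.3, 0.6]
width: 0.402
grip_force: 0.0
```

Run:
```python
from h import *
Y=prof(); line(Y); line(Y,18); t=C(-88,0.5); go(t[0],t[1],9,86.8)
for x in (-100,-70,-60,-20): print(x,' '.join('%d:%.0f'%(y,np.median(q)) if len(q:=Y[(abs(Y[...,0]-x)<2)&(abs(Y[...,1]-y)<1)][:,2])>2 else '%d:-'%y for y in range(-70,71,3)))
```

```text
t 13.4 tcp carton -86.4 -1.4 52.0 F [ 0.2 -0.7 -0.2] w 0.404 grip 0.0
-118:44 -115:64 -112:- -109:44 -106:44 -103:44 -100:44 -97:153 -94:44 -91:- -88:38 -85:38 -82:38 -79:38 -76:38 -73:42 -70:44 -67:44 -64:44 -61:44 -58:45 -55:44 -52:44 -49:44 -46:44 -43:45 -40:44 -37:44 -34:44 -31:44 -28:45 -25:44 -22:44 -19:44 -16:45 -13:44 -10:- -7:- -4:- -1:- 2:- 5:- 8:- 11:- 14:- 17:- 20:- 23:- 26:- 29:-
-118:44 -115:64 -112:- -109:- -106:164 -103:146 -100:117 -97:92 -94:104 -91:54 -88:55 -85:104 -82:104 -79:103 -76:6 -73:24 -70:44 -67:44 -64:44 -61:44 -58:44 -55:44 -52:44 -49:44 -46:44 -43:44 -40:44 -37:44 -34:44 -31:44 -28:44 -25:44 -22:44 -19:44 -16:44 -13:- -10:- -7:- -4:- -1:- 2:- 5:- 8:- 11:- 14:- 17:- 20:- 23:- 26:- 29:-
at [ 495.8 -152.4   52. ] tool y 86.76 tilt [ 1.4e-03 -6.0e-04 -1.0e+00] shift [0.0016 0.0019 0.043 ] | 0.043 spin -0.04
-100 -70:73 -67:73 -64:154 -61:153 -58:152 -55:148 -52:141 -49:137 -46:128 -43:122 -40:120 -37:12 -34:62 -31:117 -28:122 -25:116 -22:117 -19:123 -16:- -13:148 -10:155 -7:154 -4:154 -1:153 2:154 5:156 8:149 11:- 14:123 17:117 20:116 23:121 26:118 29:13 3
[... 230 characters left out ...]
7:44 -4:44 -1:44 2:44 5:44 8:44 11:44 14:44 17:43 20:- 23:- 26:4 29:- 32:12 35:12 38:12 41:12 44:13 47:12 50:38 53:67 56:- 59:- 62:- 65:- 68:70
-60 -70:- -67:- -64:- -61:- -58:- -55:- -52:18 -49:- -46:- -43:- -40:- -37:- -34:- -31:- -28:- -25:- -22:44 -19:44 -16:44 -13:44 -10:44 -7:44 -4:44 -1:45 2:44 5:44 8:44 11:44 14:44 17:44 20:- 23:- 26:- 29:- 32:- 35:- 38:- 41:- 44:11 47:12 50:26 53:- 56:- 59:- 62:- 65:- 68:-
-20 -70:73 -67:72 -64:73 -61:72 -58:- -55:- -52:- -49:- -46:- -43:- -40:- -37:- -34:- -31:12 -28:- -25:43 -22:44 -19:44 -16:44 -13:44 -10:44 -7:44 -4:44 -1:45 2:44 5:44 8:44 11:44 14:44 17:44 20:44 23:44 26:- 29:- 32:- 35:- 38:- 41:- 44:- 47:- 50:- 53:- 56:69 59:69 62:70 65:- 68:-
```

Emit:
move_arm(
  motion=[
    [[0.002,0.0005,0.012,0,0.4],[0,0,0.015,0,0.4],[0,0,0.013,0,0.4],[0,0,0.003,0,0.4],[0,0,0,0,0.4]],
  ],
)

```text
time: 13.82
ee_pos: [492.8, -151.0, 7.8]
tool_rot: [0.028, 1.0, 0.0, -0.001]
force: [0.5, 0.6, -0.0]
width: 0.397
grip_force: 0.0
```

Run:
```python
from h import *
Y=prof(); line(Y); line(Y,-12); line(Y,10)
```

```text
t 13.8667 tcp carton -88.9 -0.5 8.7 F [-0.3 -0.3 -0.2] w 0.401 grip 0.0
-118:45 -115:64 -112:- -109:- -106:44 -103:44 -100:110 -97:44 -94:44 -91:- -88:38 -85:38 -82:38 -79:38 -76:38 -73:42 -70:44 -67:44 -64:44 -61:45 -58:44 -55:44 -52:44 -49:- -46:- -43:- -40:- -37:- -34:- -31:- -28:- -25:- -22:- -19:- -16:- -13:- -10:- -7:- -4:- -1:- 2:- 5:- 8:- 11:- 14:- 17:- 20:- 23:- 26:- 29:-
-118:46 -115:64 -112:- -109:121 -106:107 -103:- -100:105 -97:95 -94:31 -91:38 -88:38 -85:38 -82:38 -79:38 -76:38 -73:40 -70:44 -67:44 -64:44 -61:44 -58:44 -55:44 -52:- -49:- -46:- -43:- -40:- -37:- -34:- -31:- -28:- -25:- -22:- -19:- -16:- -13:- -10:- -7:- -4:- -1:- 2:- 5:- 8:- 11:- 14:- 17:- 20:- 23:- 26:- 29:-
-118:45 -115:64 -112:- -109:121 -106:107 -103:43 -100:105 -97:43 -94:32 -91:38 -88:38 -85:38 -82:38 -79:38 -76:38 -73:42 -70:44 -67:44 -64:44 -61:44 -58:44 -55:44 -52:- -49:- -46:- -43:- -40:- -37:- -34:- -31:- -28:- -25:- -22:- -19:- -16:- -13:- -10:- -7:- -4:- -1:- 2:- 5:- 8:- 11:- 14:- 17:- 20:- 23:- 26:- 29:-
```

Emit:
move_arm(
  motion=[
    [[-0.004,0,0,0,0.4],[-0.004,0,0,0,0.4],[-0.004,0,0,0,0.4],[-0.004,0,0,0,0.4],[-0.004,0,0,0,0.4],[-0.004,0,0,0,0.4],[-0.004,0,0,0,0.4],[-0.003,0,0,0,0.4]],
  ],
)

```text
time: 14.53
ee_pos: [524.3, -153.0, 9.1]
tool_rot: [0.028, 1.0, -0.0, 0.0]
force: [-4.1, -1.0, 3.7]
width: 0.398
grip_force: 2.1
```

Run:
```python
from h import *
Y=prof(); line(Y); line(Y,-12); line(Y,10)
```

```text
t 14.5833 tcp carton -57.1 -0.5 9.1 F [-1.4  0.9  0.1] w 0.399 grip 0.9
-118:56 -115:64 -112:- -109:- -106:4 -103:4 -100:4 -97:4 -94:4 -91:4 -88:4 -85:44 -82:44 -79:44 -76:44 -73:44 -70:112 -67:107 -64:- -61:38 -58:38 -55:38 -52:38 -49:38 -46:42 -43:44 -40:44 -37:44 -34:44 -31:45 -28:44 -25:45 -22:45 -19:- -16:- -13:- -10:- -7:- -4:- -1:- 2:- 5:- 8:- 11:- 14:- 17:- 20:- 23:- 26:- 29:-
-118:55 -115:64 -112:- -109:- -106:4 -103:4 -100:4 -97:4 -94:4 -91:4 -88:4 -85:4 -82:4 -79:5 -76:121 -73:104 -70:108 -67:97 -64:38 -61:38 -58:38 -55:38 -52:38 -49:38 -46:40 -43:44 -40:44 -37:44 -34:44 -31:44 -28:44 -25:44 -22:44 -19:- -16:- -13:- -10:- -7:- -4:- -1:- 2:- 5:- 8:- 11:- 14:- 17:- 20:- 23:- 26:- 29:-
-118:56 -115:64 -112:- -109:- -106:4 -103:4 -100:4 -97:4 -94:4 -91:4 -88:4 -85:4 -82:4 -79:119 -76:120 -73:106 -70:106 -67:43 -64:38 -61:38 -58:38 -55:38 -52:38 -49:38 -46:42 -43:44 -40:44 -37:44 -34:44 -31:44 -28:44 -25:44 -22:43 -19:- -16:- -13:- -10:- -7:- -4:- -1:- 2:- 5:- 8:- 11:- 14:- 17:- 20:- 23:- 26:- 29:-
```

Emit:
move_arm(
  motion=[
    [[-0.001,0,0,0,0.4],[-0.001,0,0,0,0.4],[-0.001,0,0,0,0.4],[-0.001,0,0,0,0.4],[-0.001,0,0,0,0.4]],
  ],
)

```text
time: 15.0
ee_pos: [528.8, -153.1, 8.8]
tool_rot: [0.028, 1.0, 0.0, 0.0]
force: [-3.0, 0.4, 2.2]
width: 0.404
grip_force: 1.5
```

Emit:
move_arm(
  motion=[
    [[-0.0005,0,0,0,0.4],[-0.0005,0,0,0,0.4]],
  ],
)

```text
time: 15.17
ee_pos: [529.9, -153.3, 8.8]
tool_rot: [0.028, 1.0, 0.0, 0.0]
force: [-2.8, 0.6, 2.3]
width: 0.397
grip_force: 1.4
```

Run:
```python
from h import *
Y=prof(); line(Y,0,range(-92,-30,1)); line(Y,-12,range(-60,-40))
```

```text
t 15.2167 tcp carton -52.2 -0.4 8.8 F [-2.1  1.   0.8] w 0.398 grip 1.0
-92:4 -91:4 -90:4 -89:4 -88:4 -87:4 -86:4 -85:4 -84:4 -83:4 -82:23 -81:28 -80:40 -79:44 -78:44 -77:44 -76:44 -75:44 -74:44 -73:44 -72:44 -71:44 -70:44 -69:44 -68:44 -67:44 -66:44 -65:44 -64:112 -63:111 -62:110 -61:99 -60:44 -59:43 -58:39 -57:38 -56:38 -55:38 -54:38 -53:38 -52:38 -51:38 -50:38 -49:38 -48:38 -47:38 -46:38 -45:38 -44:38 -43:38 -42:39 -41:41 -40:42 -39:44 -38:44 -37:44 -36:44 -35:44 -34:44 -33:44 -32:44 -31:44
-60:38 -59:38 -58:38 -57:38 -56:38 -55:38 -54:38 -53:38 -52:38 -51:38 -50:38 -49:38 -48:38 -47:38 -46:38 -45:38 -44:38 -43:38 -42:38 -41:39
```

Emit:
move_arm(
  motion=[
    [[-0.0005,0,0,0,0.4],[-0.0005,0,0,0,0.4],[-0.0005,0,0,0,0.4]],
  ],
)

```text
time: 15.47
ee_pos: [531.5, -153.3, 8.8]
tool_rot: [0.028, 1.0, 0.0, 0.0]
force: [-1.3, -0.1, -0.2]
width: 0.4
grip_force: 0.9
```

Emit:
move_arm(
  motion=[
    [[-0.0005,0,0,0,0.4],[-0.0005,0,0,0,0.4]],
  ],
)

```text
time: 15.63
ee_pos: [532.4, -153.4, 8.8]
tool_rot: [0.028, 1.0, 0.0, 0.0]
force: [-1.4, -0.3, -0.8]
width: 0.399
grip_force: 0.8
```

Run:
```python
from h import *
Y=prof(); line(Y,0,range(-84,-74,1))
```

```text
t 15.6833 tcp carton -49.7 -0.4 8.8 F [-1.2  0.5 -0.8] w 0.4 grip 0.6
-84:4 -83:4 -82:4 -81:4 -80:4 -79:27 -78:30 -77:44 -76:44 -75:44
```

Emit:
move_arm(
  motion=[
    [[-0.0005,0,0,0,0.4],[0,0,0,0,0.4]],
  ],
)

```text
time: 15.85
ee_pos: [532.5, -153.4, 8.8]
tool_rot: [0.028, 1.0, 0.0, -0.0]
force: [-2.9, -0.1, 1.2]
width: 0.399
grip_force: 1.4
```

Emit:
move_arm(
  motion=[
    [[-0.0005,0,0,0,0.4],[0,0,0,0,0.4]],
  ],
)

```text
time: 16.02
ee_pos: [532.6, -153.4, 8.8]
tool_rot: [0.028, 1.0, 0.0, -0.001]
force: [-5.4, -0.8, 2.8]
width: 0.401
grip_force: 2.6
```

Emit:
move_arm(
  motion=[
    [[-0.0005,0,0,0,0.4],[0,0,0,0,0.4]],
  ],
)

```text
time: 16.18
ee_pos: [532.5, -153.4, 8.8]
tool_rot: [0.028, 1.0, 0.0, -0.001]
force: [-5.9, -0.3, 5.0]
width: 0.399
grip_force: 3.3
```

The nose has met the spacer: position steady while the force rose to 5.9 N, below the 9 N limit. I'll back off, lift, shut the fingers and measure the flaps.

Emit:
move_arm(
  motion=[
    [[0.003,0,0,0,0.4],[0.004,0,-0.003,0,0.4],[0,0,-0.03,0,0.4],[0,0,-0.04,0,0.4],[0,0,-0.04,0,0.2],[0,0,-0.04,0,0],[0,0.02,-0.035,0,0],[0,0.02,-0.035,0,0]],
  ],
)

```text
time: 16.85
ee_pos: [530.0, -113.6, 235.1]
tool_rot: [0.029, 1.0, -0.0, 0.002]
force: [0.8, -0.2, 0.6]
width: -0.002
grip_force: 0.0
```

Emit:
move_arm(
  motion=[
    [[0,0,0,0,0],[0,0,0,0,0]],
  ],
)

```text
time: 17.02
ee_pos: [531.8, -113.1, 236.1]
tool_rot: [0.027, 1.0, -0.001, 0.005]
force: [0.4, -0.1, -0.1]
width: 0.003
grip_force: 0.0
```

Run:
```python
from h import *
Y=prof()
s=dict(np.load('/tmp/wrist.npz'))
for x in (-100,-56,-15): print(x,' '.join('%d:%.0f'%(y,np.median(q)) if len(q:=Y[(abs(Y[...,0]-x)<2)&(abs(Y[...,1]-y)<1.5)][:,2])>2 else '%d:-'%y for y in range(-140,120,4)))
line(Y,-1,range(-124,10,3))
g=cv2.cvtColor(s['frame'],cv2.COLOR_BGR2GRAY).astype(int)
# through the window: project carton floor pts at z=48 along axis and list grey
def px(p):
    c=s['R']@p+s['t']; q=s['K']@c/c[2]; return q[:2]
for z,y in((48,-10),(48,10),(44,0)): print(z,y,' '.join('%d:%d'%(x,g[int(round(v)),int(round(u))]) for x in range(50,116,2) for u,v in [px(C(x,y,z))] if 0<=u<511 and 0<=v<383))
m=(Y[...,0]>-115)&(Y[...,0]<0)&(Y[...,1]>75)&(Y[...,1]<120)&(Y[...,2]>50); q=Y[m]; print('narrow edge y',np.percentile(q[:,1],[90,99,100]))
cv2.imwrite('pics/w7.png',cv2.resize(s['frame'],(800,600)))
```

```text
t 17.0667 tcp carton -54.4 39.7 233.3 F [-0.5  0.3 -0.4] w -0.002 grip 0.0
-100 -140:- -136:- -132:- -128:75 -124:76 -120:75 -116:75 -112:74 -108:74 -104:74 -100:74 -96:73 -92:74 -88:74 -84:74 -80:73 -76:73 -72:73 -68:73 -64:73 -60:73 -56:71 -52:38 -48:12 -44:12 -40:12 -36:12 -32:13 -28:4 -24:4 -20:4 -16:4 -12:4 -8:4 -4:4 0:4 4:4 8:4 12:4 16:5 20:4 24:4 28:8 32:12 36:12 40:12 44:11 48:12 52:55 56:68 60:69 64:70 68:71 72:71 76:72 80:73 84:73 88:74 92:75 96:76 100:- 104:- 108:- 112:1 116:-0
-56 -140:- -136:- -132:- -128:75 -124:75 -120:75 -116:75 -112:75 -108:74 -104:74 -100:74 -96:74 -92:74 -88:74 -84:74 -80:73 -76:73 -72:73 -68:73 -64:73 -60:72 -56:71 -52:34 -48:12 -44:12 -40:12 -36:12 -32:13 -28:5 -24:3 -20:4 -16:3 -12:340 -8:339 -4:339 0:335 4:323 8:39 12:307 16:307 20:4 24:4 28:9 32:12 36:298 40:288 44:314 48:12 52:65 56:69 60:306 64:307 68:307 72:321 76:334 80:335 84:339 88:339 92:74 96:75 100:- 104:- 108:- 112:0 116:-1
-15 -140:- -136:- -132:- -128:75 -124:75 -120:75 -116:75 -112:74 -108:74 -104:74 -100:74 -96:74 -92:74 -88:74 -84:73 -80:73 -76:73 -72:72 -68:72 -64:72 -60:72 -56
[... 599 characters left out ...]
14 54:214 56:214 58:215 60:215 62:215 64:215 66:208 68:202 70:202 72:214 74:216 76:214 78:215 80:217 82:200 84:180 86:139 88:95 90:61 92:62 94:62 96:62 98:62 100:62 102:62 104:62 106:63 108:61 110:62 112:62 114:63
48 10 50:68 52:92 54:85 56:66 58:105 60:95 62:66 64:63 66:63 68:62 70:61 72:61 74:61 76:63 78:62 80:63 82:63 84:78 86:91 88:93 90:70 92:63 94:62 96:61 98:61 100:61 102:63 104:61 106:62 108:63 110:62 112:62 114:62
44 0 50:213 52:198 54:194 56:183 58:169 60:158 62:134 64:104 66:91 68:72 70:67 72:63 74:63 76:62 78:63 80:61 82:62 84:63 86:64 88:63 90:63 92:62 94:62 96:62 98:62 100:62 102:62 104:61 106:62 108:62 110:63 112:63 114:62
narrow edge y [ 94.43066734  99.09205924 101.28891001]
```

Both flaps are slightly raised: the narrow one by about 10° with its edge at y≈98.5, z≈74, and the wide one by about 2°. I'll move the shut fingers down outside the narrow flap's edge.

Emit:
move_arm(
  motion=[
    [[0,0.03,0,0,0],[0,0.035,0,0,0],[0,0.02,0.03,0,0],[0,0,0.04,0,0],[0,0,0.04,0,0],[0,0,0.04,0,0],[0,0,0.03,0,0],[0,0,0.004,0,0]],
  ],
)

```text
time: 17.73
ee_pos: [525.9, -27.1, 39.4]
tool_rot: [0.028, 1.0, 0.002, -0.008]
force: [-1.7, 0.0, -0.7]
width: 0.003
grip_force: 0.0
```

Emit:
move_arm(
  motion=[
    [[0,-0.004,0,0,0],[0,-0.004,0,0,0],[0,-0.002,0,0,0],[0,0,0,0,0]],
  ],
)

```text
time: 18.07
ee_pos: [535.6, -39.7, 50.5]
tool_rot: [0.029, 1.0, -0.001, 0.003]
force: [0.1, -0.4, 0.4]
width: -0.003
grip_force: 0.0
```

```bash
cat >> h.py <<'E'
def cross(Y,x,a,b,st=4): print(x,' '.join('%d:%.0f'%(y,np.median(q)) if len(q:=Y[(abs(Y[...,0]-x)<2)&(abs(Y[...,1]-y)<1.5)][:,2])>2 else '%d:-'%y for y in range(a,b,st)))
E
python3 - <<'E'
from h import *
Y=prof(); cross(Y,-100,20,140); cross(Y,-69,60,140,3); cross(Y,-65,60,140,3)
E
```

```text
t 18.1167 tcp carton -53.2 113.7 50.3 F [-0.6  0.  -0. ] w -0.001 grip 0.0
-100 20:4 24:4 28:12 32:- 36:- 40:- 44:- 48:- 52:68 56:69 60:69 64:70 68:70 72:71 76:72 80:73 84:73 88:74 92:74 96:75 100:0 104:0 108:-0 112:0 116:0 120:-0 124:0 128:0 132:-0 136:0
-69 60:70 63:70 66:70 69:71 72:71 75:72 78:72 81:73 84:73 87:74 90:74 93:74 96:146 99:145 102:145 105:148 108:140 111:-0 114:0 117:141 120:148 123:145 126:145 129:147 132:0 135:-0 138:0
-65 60:152 63:149 66:145 69:144 72:140 75:133 78:129 81:127 84:129 87:153 90:150 93:95 96:75 99:115 102:114 105:117 108:146 111:150 114:149 117:146 120:118 123:114 126:116 129:0 132:117 135:151 138:153
```

Emit:
move_arm(
  motion=[
    [[0,-0.003,0,0,0],[0,-0.002,-0.003,0,0],[0,-0.002,-0.006,0,0],[0,-0.0033,-0.007,0,0],[0,-0.0045,-0.0064,0,0],[0,-0.0056,-0.0056,0,0],[0,0,0,0,0]],
  ],
)

```text
time: 18.7
ee_pos: [533.7, -58.6, 78.6]
tool_rot: [0.028, 1.0, 0.0, 0.002]
force: [-0.4, 4.7, 8.2]
width: -0.003
grip_force: 3.7
```

Run:
```python
from h import *
Y=prof(); cross(Y,-100,20,110)
```

```text
t 18.75 tcp carton -53.8 94.8 78.3 F [-0.9  5.6  6.6] w -0.001 grip 3.6
-100 20:4 24:4 28:11 32:12 36:12 40:- 44:- 48:- 52:68 56:73 60:79 64:84 68:89 72:95 76:99 80:102 84:-0 88:0 92:-0 96:0 100:-0 104:0 108:0
```

Emit:
move_arm(
  motion=[
    [[0,-0.0064,-0.005,0,0],[0,-0.007,-0.0035,0,0],[0,-0.0076,-0.002,0,0],[0,-0.008,0,0,0],[0,-0.008,0.001,0,0],[0,-0.008,0.003,0,0],[0,0,0,0,0]],
  ],
)

```text
time: 19.33
ee_pos: [528.4, -105.4, 81.0]
tool_rot: [0.029, 1.0, -0.0, -0.001]
force: [0.4, 0.3, -0.3]
width: -0.001
grip_force: 0.0
```

Run:
```python
from h import *
Y=prof(); cross(Y,-100,0,110); cross(Y,-20,0,110)
```

```text
t 19.3833 tcp carton -56.7 48.1 81.0 F [ 0.3  0.3 -0.6] w -0.001 grip 0.0
-100 0:4 4:4 8:4 12:4 16:4 20:- 24:- 28:104 32:105 36:99 40:92 44:85 48:79 52:72 56:67 60:0 64:-0 68:0 72:0 76:1 80:0 84:0 88:-0 92:0 96:-0 100:0 104:-0 108:1
-20 0:44 4:44 8:44 12:44 16:44 20:44 24:- 28:- 32:- 36:- 40:- 44:- 48:- 52:- 56:- 60:0 64:0 68:0 72:-0 76:-0 80:-0 84:-0 88:-0 92:-0 96:-0 100:0 104:-1 108:-0
```

Emit:
move_arm(
  motion=[
    [[0,-0.004,0.004,0,0],[0,-0.004,0.005,0,0],[0,-0.003,0.006,0,0],[0,-0.003,0.006,0,0],[0,-0.001,0.005,0,0],[0,0,0.002,0,0],[0,0,0,0,0]],
  ],
)

```text
time: 19.97
ee_pos: [528.4, -118.6, 53.9]
tool_rot: [0.028, 1.0, 0.0, -0.001]
force: [-0.1, 0.4, -0.4]
width: 0.004
grip_force: 0.0
```

Run:
```python
from h import *
Y=prof(); cross(Y,-100,-4,70,3); cross(Y,-80,-4,70,3)
```

```text
t 20.0167 tcp carton -55.9 34.4 53.8 F [1.  0.2 0.9] w 0.005 grip 0.0
-100 -4:4 -1:- 2:- 5:- 8:68 11:68 14:68 17:68 20:68 23:68 26:68 29:68 32:68 35:68 38:68 41:68 44:68 47:68 50:68 53:68 56:64 59:- 62:- 65:-0 68:0
-80 -4:24 -1:34 2:39 5:- 8:68 11:68 14:68 17:68 20:68 23:68 26:68 29:68 32:68 35:68 38:68 41:68 44:68 47:68 50:68 53:68 56:64 59:- 62:- 65:-0 68:0
```

The narrow flap lies flat, its top at 68 mm along the whole width. A light press, then over to the wide flap.

Emit:
move_arm(
  motion=[
    [[0,0,0.001,0,0],[0,0,0.001,0,0],[0,0,-0.012,0,0],[0,0,-0.04,0,0],[0,-0.01,-0.039,0,0],[0,-0.035,-0.015,0,0],[0,-0.04,0,0,0],[0,-0.04,0,0,0]],
  ],
)

```text
time: 20.68
ee_pos: [523.2, -244.6, 161.4]
tool_rot: [0.027, 1.0, -0.001, 0.002]
force: [1.4, 0.8, -0.5]
width: 0.0
grip_force: 0.0
```

Emit:
move_arm(
  motion=[
    [[0,-0.04,0,0,0],[0,-0.029,0.01,0,0],[0,0,0.03,0,0],[0,0,0.03,0,0],[0,0,0.03,0,0],[0,0,0.005,0,0],[0,0,0,0,0]],
  ],
)

```text
time: 21.27
ee_pos: [515.7, -310.3, 50.6]
tool_rot: [0.028, 1.0, 0.002, -0.003]
force: [0.2, 0.2, 0.1]
width: 0.0
grip_force: 0.0
```

Run:
```python
from h import *
Y=prof(); cross(Y,-100,-176,80); t=C(-56,-147); go(t[0],t[1],48,86.8)
```

```text
t 21.3167 tcp carton -55.9 -159.2 53.1 F [ 0.8 -0.1  0.7] w -0.003 grip 0.0
-100 -176:0 -172:-0 -168:-0 -164:0 -160:-0 -156:0 -152:-0 -148:-0 -144:0 -140:-0 -136:-0 -132:-0 -128:75 -124:75 -120:74 -116:74 -112:75 -108:74 -104:74 -100:74 -96:74 -92:74 -88:73 -84:73 -80:73 -76:73 -72:73 -68:73 -64:73 -60:72 -56:72 -52:- -48:- -44:- -40:- -36:- -32:- -28:- -24:- -20:- -16:- -12:- -8:- -4:- 0:4 4:4 8:4 12:4 16:4 20:4 24:4 28:6 32:- 36:- 40:- 44:- 48:- 52:- 56:- 60:- 64:- 68:- 72:- 76:-
at [ 517.5 -311.6   53.1] tool y 86.81 tilt [-0.0013  0.0012 -1.    ] shift [0.0001 0.0122 0.0051] | 0.013 spin 0.01
```

Emit:
move_arm(
  motion=[
    [[0,0.006,0.002,0,0],[0,0.006,0,0,0],[0,0.005,0,0,0],[0,0.002,-0.002,0,0],[0,0.001,-0.004,0,0],[0,0.001,-0.006,0,0],[0,0.001,-0.008,0,0],[0,0,0,0,0]],
  ],
)

```text
time: 21.98
ee_pos: [520.6, -291.3, 74.0]
tool_rot: [0.028, 1.0, -0.001, 0.002]
force: [-0.2, -0.3, 0.9]
width: 0.003
grip_force: 0.0
```

Run:
```python
from h import *
Y=prof(); cross(Y,-100,-148,-40)
```

```text
t 22.0333 tcp carton -54.3 -138.7 73.3 F [0.6 0.2 0.4] w 0.0 grip 0.0
-100 -148:0 -144:0 -140:0 -136:0 -132:0 -128:75 -124:75 -120:75 -116:75 -112:75 -108:74 -104:74 -100:74 -96:74 -92:73 -88:73 -84:73 -80:73 -76:73 -72:73 -68:73 -64:73 -60:72 -56:72 -52:- -48:- -44:-
```

The finger rose before it touched the edge, because the arm lags its command. I'll back off, come in lower, hold until there is contact, then rise.

Emit:
move_arm(
  motion=[
    [[0,-0.012,0,0,0],[0,-0.004,0.01,0,0],[0,0,0.013,0,0],[0,0,0,0,0],[0,0.006,0,0,0],[0,0.005,0,0,0],[0,0.002,0,0,0],[0,0,0,0,0]],
  ],
)

```text
time: 22.7
ee_pos: [518.4, -294.5, 48.8]
tool_rot: [0.027, 1.0, -0.002, -0.001]
force: [-3.5, -5.2, -1.0]
width: -0.003
grip_force: 2.6
```

Emit:
move_arm(
  motion=[
    [[0,0.001,0,0,0],[0,0,0,0,0],[0,0,0,0,0]],
  ],
)

```text
time: 22.95
ee_pos: [518.4, -294.4, 49.2]
tool_rot: [0.027, 1.0, -0.003, -0.0]
force: [-3.7, -6.5, 0.4]
width: 0.001
grip_force: 3.4
```

Run:
```python
from h import *
Y=prof(); cross(Y,-100,-136,-40,8)
```

```text
t 23.0 tcp carton -56.0 -142.0 49.2 F [-3.3 -6.5 -0.4] w 0.002 grip 3.4
-100 -136:0 -128:77 -120:76 -112:76 -104:75 -96:75 -88:75 -80:74 -72:73 -64:73 -56:72 -48:-
```

Emit:
move_arm(
  motion=[
    [[0,0.001,-0.003,0,0],[0,0.001,-0.005,0,0],[0,0.001,-0.006,0,0],[0,0.0015,-0.007,0,0],[0,0.002,-0.008,0,0],[0,0.003,-0.008,0,0],[0,0,0,0,0]],
  ],
)

```text
time: 23.58
ee_pos: [521.1, -282.4, 87.7]
tool_rot: [0.028, 1.0, -0.001, 0.002]
force: [0.2, -0.8, 0.3]
width: 0.001
grip_force: 0.0
```

Run:
```python
from h import *
Y=prof(); cross(Y,-100,-136,-40,8)
```

```text
t 23.6333 tcp carton -54.2 -129.9 86.8 F [ 0.5 -1.9  0.3] w 0.001 grip 1.3
-100 -136:0 -128:-0 -120:1 -112:109 -104:104 -96:99 -88:94 -80:89 -72:84 -64:78 -56:73 -48:-
```

Emit:
move_arm(
  motion=[
    [[0,0.0065,-0.008,0,0],[0,0.0075,-0.007,0,0],[0,0.0085,-0.006,0,0],[0,0.009,-0.005,0,0],[0,0.01,-0.003,0,0],[0,0.01,-0.001,0,0],[0,0.01,0,0,0],[0,0,0,0,0]],
  ],
)

```text
time: 24.3
ee_pos: [522.2, -218.2, 114.4]
tool_rot: [0.027, 1.0, 0.001, -0.001]
force: [-1.7, -0.1, -0.3]
width: 0.002
grip_force: 0.0
```

Run:
```python
from h import *
Y=prof(); cross(Y,-100,-136,20);
```

```text
t 24.35 tcp carton -56.5 -66.6 114.2 F [ 0.   0.  -0.1] w -0.0 grip 0.0
-100 -136:-0 -132:0 -128:0 -124:-0 -120:0 -116:0 -112:-0 -108:0 -104:0 -100:0 -96:-0 -92:0 -88:-0 -84:0 -80:-0 -76:-0 -72:-0 -68:-0 -64:0 -60:0 -56:84 -52:143 -48:145 -44:- -40:- -36:- -32:- -28:4 -24:4 -20:4 -16:4 -12:4 -8:4 -4:4 0:4 4:4 8:67 12:68 16:68
```

Emit:
move_arm(
  motion=[
    [[0,0.008,0,0,0],[0,0.01,0.0025,0,0],[0,0.009,0.0045,0,0],[0,0.0083,0.0056,0,0],[0,0.007,0.007,0,0],[0,0.006,0.008,0,0],[0,0,0,0,0]],
  ],
)

```text
time: 24.93
ee_pos: [524.0, -170.9, 85.2]
tool_rot: [0.027, 1.0, 0.001, -0.002]
force: [-0.4, 0.1, -0.6]
width: -0.002
grip_force: 0.0
```

Emit:
move_arm(
  motion=[
    [[0,0.0045,0.009,0,0],[0,0.0025,0.009,0,0],[0,0.001,0.007,0,0],[0,0,0.002,0,0],[0,0,0,0,0],[0,0,0,0,0]],
  ],
)

```text
time: 25.43
ee_pos: [525.9, -165.3, 60.4]
tool_rot: [0.028, 1.0, 0.0, -0.0]
force: [0.3, 0.1, -0.2]
width: 0.004
grip_force: 0.0
```

Run:
```python
from h import *
Y=prof(); cross(Y,-100,-60,60,3); cross(Y,-80,-60,60,3)
```

```text
t 25.4833 tcp carton -55.4 -12.8 60.8 F [0.3 0.2 0.2] w -0.002 grip 0.0
-100 -60:- -57:- -54:72 -51:72 -48:72 -45:72 -42:72 -39:72 -36:73 -33:73 -30:72 -27:73 -24:73 -21:73 -18:73 -15:73 -12:73 -9:73 -6:73 -3:73 0:73 3:73 6:73 9:73 12:74 15:74 18:74 21:68 24:68 27:68 30:68 33:68 36:68 39:68 42:68 45:68 48:68 51:68 54:68 57:-
-80 -60:- -57:- -54:72 -51:72 -48:72 -45:72 -42:72 -39:73 -36:72 -33:72 -30:73 -27:73 -24:73 -21:73 -18:73 -15:73 -12:73 -9:73 -6:73 -3:73 0:73 3:73 6:73 9:74 12:73 15:74 18:74 21:69 24:68 27:68 30:68 33:68 36:68 39:68 42:68 45:68 48:68 51:68 54:67 57:-
```

Nearly closed, about 1.5° left. I'll press nearer the edge.

Emit:
move_arm(
  motion=[
    [[0,0.008,-0.002,0,0],[0,0.008,0,0,0],[0,0,0.003,0,0],[0,0,0.003,0,0],[0,0,0.001,0,0],[0,0,0,0,0],[0,0,0,0,0]],
  ],
)

```text
time: 26.07
ee_pos: [527.6, -148.6, 57.4]
tool_rot: [0.028, 1.0, 0.0, 0.0]
force: [-2.7, 3.2, 10.1]
width: 0.002
grip_force: 5.1
```

Run:
```python
from h import *
Y=prof(); cross(Y,-100,-60,60,6); cross(Y,-80,-60,60,6)
```

```text
t 26.1167 tcp carton -55.0 4.2 57.4 F [-2.8  3.7 10. ] w 0.003 grip 5.1
-100 -60:- -54:72 -48:72 -42:72 -36:72 -30:72 -24:72 -18:72 -12:72 -6:72 0:72 6:72 12:72 18:72 24:68 30:68 36:68 42:68 48:68 54:67
-80 -60:- -54:72 -48:72 -42:72 -36:72 -30:72 -24:72 -18:72 -12:72 -6:72 0:72 6:72 12:72 18:72 24:68 30:68 36:68 42:68 48:68 54:68
```

Both flaps are flat. I'll lift away and check the result, including the spacer through the window.

Emit:
move_arm(
  motion=[
    [[0,0,-0.01,0,0],[0,0,-0.04,0,0],[0,0,-0.04,0,0],[0,0,-0.04,0,0],[0,0,-0.04,0,0],[0.01,0,-0.04,0,0],[0.005,0,-0.04,0,0],[0,0,0,0,0]],
  ],
)

```text
time: 26.78
ee_pos: [515.7, -150.4, 316.7]
tool_rot: [0.028, 1.0, -0.004, 0.008]
force: [0.9, -0.5, 2.1]
width: 0.005
grip_force: 0.0
```

Emit:
move_arm(
  motion=[
    [[0,0,0,0,0],[0,0,0,0,0],[0,0,0,0,0]],
  ],
)

```text
time: 27.03
ee_pos: [511.1, -148.0, 303.7]
tool_rot: [0.028, 1.0, 0.001, -0.002]
force: [0.3, -0.5, -0.2]
width: -0.001
grip_force: 0.0
```

Run:
```python
from h import *
Y=prof(); cross(Y,-100,-60,60,6); cross(Y,-20,-60,60,6)
s=dict(np.load('/tmp/wrist.npz'))
def px(p):
    c=s['R']@p+s['t']; q=s['K']@c/c[2]; return q[:2]
u0,v0=px(C(-60,0,70)); u1,v1=px(C(119,0,68)); print(u0,v0,u1,v1,[px(C(82,0,z)).round(1) for z in (48,24,4)])
a=max(int(v0)-40,0); b=min(int(v1)+30,384); f=s['frame'][a:b,max(int(u0)-110,0):int(u0)+110]; k=min(600/f.shape[0],800/f.shape[1]); cv2.imwrite('pics/fin.png',cv2.resize(f,None,fx=k*.99,fy=k*.99,interpolation=cv2.INTER_CUBIC)); print(a,max(int(u0)-110,0),k)
```

```text
t 27.0833 tcp carton -71.5 3.9 303.4 F [-0.5  0.1 -0.1] w 0.0 grip 0.0
-100 -60:- -54:72 -48:72 -42:72 -36:72 -30:72 -24:72 -18:72 -12:72 -6:72 0:72 6:72 12:72 18:72 24:68 30:68 36:68 42:68 48:68 54:-
-20 -60:- -54:71 -48:73 -42:73 -36:72 -30:71 -24:72 -18:72 -12:72 -6:72 0:72 6:72 12:72 18:72 24:68 30:68 36:68 42:68 48:68 54:64
254.8819832809443 171.18744433981905 255.22462734569604 276.7737245701373 [array([255.2, 250.8]), array([255.3, 244.3]), array([255.4, 239.3])]
131 144 3.4285714285714284
```

View pics/fin.png

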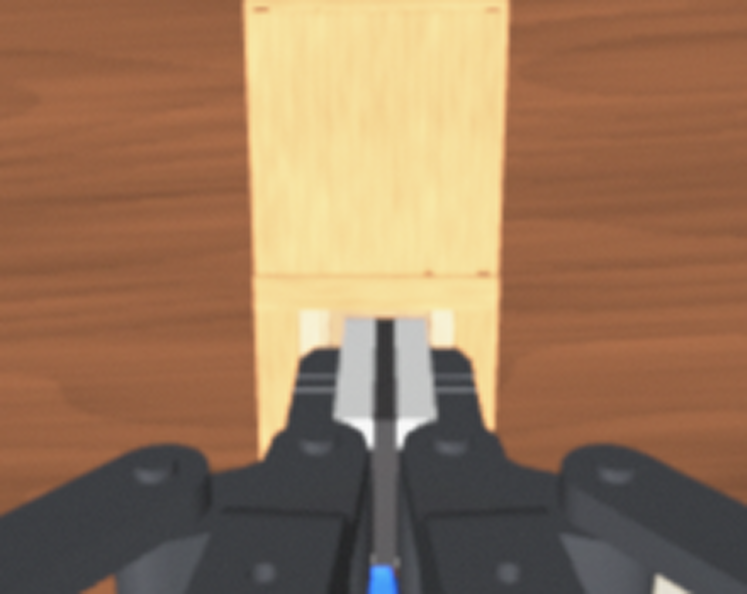

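The picture shows both flaps closed flat, with the seam at row 272; the fingers hide the window. I'll go back to the first viewpoint with the fingers open and check the spacer numerically.

Emit:
move_arm(
  motion=[
    [[-0.02,0,-0.01,0,1],[-0.025,-0.003,-0.01,0,1],[-0.02,-0.003,-0.006,0,1],[0,0,0,0,1],[0,0,0,0,1],[0,0,0,0,1],[0,0,0,0,1]],
  ],
)

```text
time: 27.67
ee_pos: [575.5, -157.6, 330.3]
tool_rot: [0.028, 1.0, 0.001, -0.001]
force: [-0.1, 0.1, 0.7]
width: 0.976
grip_force: 0.0
```

Run:
```python
from h import *
s=snap('wrist'); g=cv2.cvtColor(s['frame'],cv2.COLOR_BGR2GRAY).astype(int); print(r.get_obs()['ee_pos'],r.get_obs()['time'])
def px(p):
    c=s['R']@p+s['t']; q=s['K']@c/c[2]; return q[:2]
for y in(-20,-12,0,12,20): print(y,' '.join('%d:%d'%(x,g[int(round(v)),int(round(u))]) for x in range(30,116,2) for u,v in [px(C(x,y,48))]))
hs=cv2.cvtColor(s['frame'],cv2.COLOR_BGR2HSV)
print('sat',' '.join('%d:%d'%(x,hs[int(round(v)),int(round(u)),1]) for x in range(30,116,2) for u,v in [px(C(x,0,48))]))
```

```text
[ 575.55357635 -157.67138313  330.72987883] 27.7167
-20 30:215 32:213 34:213 36:213 38:214 40:214 42:214 44:214 46:213 48:214 50:214 52:215 54:215 56:214 58:212 60:213 62:214 64:215 66:215 68:211 70:203 72:192 74:189 76:208 78:216 80:216 82:224 84:234 86:237 88:237 90:237 92:238 94:237 96:237 98:231 100:222 102:217 104:216 106:216 108:215 110:215 112:216 114:210
-12 30:210 32:210 34:210 36:210 38:210 40:211 42:211 44:211 46:211 48:212 50:211 52:211 54:213 56:213 58:211 60:213 62:214 64:214 66:215 68:211 70:205 72:192 74:189 76:207 78:215 80:215 82:223 84:233 86:236 88:236 90:237 92:237 94:237 96:236 98:230 100:220 102:216 104:216 106:216 108:215 110:216 112:216 114:208
0 30:212 32:216 34:216 36:216 38:216 40:217 42:217 44:216 46:217 48:217 50:217 52:217 54:217 56:217 58:213 60:213 62:215 64:214 66:214 68:210 70:204 72:192 74:191 76:209 78:217 80:218 82:225 84:234 86:238 88:238 90:238 92:237 94:237 96:237 98:230 100:222 102:217 104:217 106:217 108:217 110:218 112:217 114:208
12 30:214 32:214 34:214 36:214 38:213 40:214 42:215 44:215 46:215 48:215 50:216 52:216 54:216 56:216 58:213 60:214 62:214 64:214 66:214 68:211 70:204 72:192 74:192 76:210 78:217 80:219 82:226 84:235 86:239 88:238 90:237 92:236 94:236 96:235 98:230 100:222 102:220 104:220 106:219 108:218 110:218 112:218 114:211
20 30:218 32:217 34:217 36:217 38:217 40:217 42:218 44:218 46:218 48:217 50:217 52:218 54:217 56:217 58:215 60:213 62:215 64:214 66:214 68:211 70:203 72:192 74:192 76:209 78:217 80:219 82:227 84:236 86:239 88:239 90:239 92:239 94:239 96:238 98:231 100:222 102:220 104:220 106:221 108:219 110:219 112:218 114:211
sat 30:83 32:81 34:81 36:81 38:83 40:81 42:81 44:80 46:81 48:81 50:80 52:81 54:81 56:81 58:83 60:82 62:83 64:83 66:84 68:85 70:86 72:86 74:79 76:71 78:68 80:67 82:62 84:49 86:40 88:41 90:41 92:42 94:42 96:42 98:56 100:65 102:69 104:69 106:69 108:66 110:66 112:69 114:85
```

The spacer's edge is still at carton x≈82, as measured at the start, with the fish's nose against it and both flaps flat. Handing in.

```bash
python3 -c "
from h import *
print(r.hand_in())"
```

```text
the job is handed in; nothing more can be done
None
```

The fish lies flat in the channel with its nose against the unmoved spacer, the narrow flap was closed before the wide one and both are flat, and the job was handed in at about 28 s.

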